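Load a rod in the V fixture and clamp it with the T-handle screw

ROBOT

A 6-joint arm with a two-finger parallel gripper is mounted at the origin on a cart in front of the work surface, level with it; the furniture and walls round the work are solid. World frame = base frame: x ahead of the robot, y to its left, z up, the work surface at z = 0. Lengths are in m, angles in rad, forces in N, time in s.
With the tool pointing down it reaches from about 0.375 to 0.975 m from the base axis. Payload 3.8 kg.
Tool frame: the origin (TCP) lies on the centre line of the jaws, within the pads' length; the fingertips stand 8 mm ahead of it and the grasp point (between the pads) lies 11 mm behind it; z points along the fingers, y is the direction in which the jaws open and shut (so a half turn about z gives the same grasp; the last joint's range is limited). The gripper opens to 85 mm and grips with 20 to 120 N. Pads are 22 mm wide; open, the fingers measure 114 mm over their backs; the gripper's body (76 mm by 85 mm) begins 54 mm behind the grasp point. The pads swing forward as they close: fully open they stand 13 mm farther back than shut.
Start: joints at [-1.188, 0.264, 1.604, -0, 1.274, -0.037], TCP at [0.275, -0.616, 0.213] pointing down, gripper open.
Joint ranges: [-2.63, 2.63], [-0.94, 2.18], [0.31, 2.57], [-1.31, 4.45], [0, 2.66], [-2.55, 2.55]. Speed limits (rad/s): [2.57, 2.57, 3.14, 3.14, 3.14, 3.14].

INTERFACE

Orientations are given as a rotation vector (axis times angle).
In Python, from workcell import * gives the robot as it stands.
- The arm moves only by the tool play_rows, never from a script. Its arguments are lists of equal length, an entry for each row: "slide": the shift along the tool's x, y, z in cm, a list of three; "delta_rot": the turn, a rotation vector about the tool's x, y, z in rad, a list of three. In form: {"slide": [[x, y, z], ...], "delta_rot": [[wx, wy, wz], ...]}. A call has 1 to 12 rows; each row is the pose to reach, as a shift and turn from the pose measured when the call began, along the tool's axes at that moment; what a row does not reach only later rows make up. A row lasts 1/12 s, in which the tool goes at most 41.7 mm and 7.16 degrees, less where a joint would pass 70% of its speed; a pose out of reach is approached as far as the arm can. A call with a gripper value outside its range is refused whole. "hand" is the opening, from 0 (shut) to 1 (fully open), set as the call begins (left out, the last holds). The fingers move at their own pace and stop on an object; "force" is the grip in N (left out, the last holds). Time passes only in rows, so rows that repeat a pose let the fingers close. It gives the time, the measured TCP pose, the force and the opening at its end, in the units of the state.
- read_state(): the state, without advancing time (a new reading comes with each control period).
- read_camera(name): name is "side" or "top" or "wrist"; returns a dict with "image" (420x560x3 uint8, red, green, blue), "depth" (420x560 float32, m along the optical axis (not along the pixel's ray), 0 where there is no reading), "fovy" (degrees; the focal length in pixels is half the picture's height over the tangent of half this angle, whatever the lens; pixels are square), "cx", "cy" (the principal point, pixels), "k1" (the pictures are not rectified: a ray, as slopes to the right and down, at radius r is drawn at 1 + k1 r^2 times it, then the intrinsics apply), "world_from_camera" (4x4, takes a point from camera to world coordinates); the wrist camera has in their place "hand_eye" (4x4, takes a point from camera to tool coordinates, whose origin is the TCP and whose axes are the flange's). Camera axes: x right, y up, looking along -z (the intrinsics and any distortion apply to the point x, -y, -z); pixel columns grow to the right and rows downward; lengths in m; the calibration is good to about 2 mm. A picture is of the moment at which its call begins: read the wrist's pose just before it.
- finish_job(): hands the job in, once; it reports no verdict.
Trained networks look in a picture, given as the dict that the camera call returned (one of the last four; its "shot" number tells which), for a name from the list of things; names that differ only in an ending like _2 or _b are one class to them, and where a whole thing is asked for, a point or a joint stands for the part that bears it (a point fixed in the world has none). Each returns a list of dicts, best first, with "conf" (0 to 1); they miss things now and then, are a little off and sometimes report something else, mostly with a low value. They report only what shows in the picture. A call takes as long as a camera call.
- spot_in(target, picture): "bbox" ([centre column, centre row, width, height] in pixels, round what is visible of it).
- landmark_of(target, picture): "at" ([column, row] in pixels: a listed point, or the origin of a listed thing).
The state is a dict: "time": time; "q": joint angles; "joint_vel": joint speeds; "joint_torque": joint torques, N m; "tool_pos": TCP position; "tcp_rot": TCP orientation; "wrist_force": force on the tool from outside, world axes, zero at the start; "torque": the same for the moment, N m; "width": opening from 0.0 (shut) to 1.0 (fully open).
Only numpy, scipy, OpenCV 4.12 (cv2) and the standard library are available. Lean on these libraries where they do the work, as an engineer would, in place of code of your own. Each camera call takes 0.05 s, during which the arm holds its last target.

TASK

Load the black rod into the V fixture for drilling: lay it in both V-blocks, slide it under the bridge until its end is fully home against the brass stop, and let go of it. Then turn the T-handle clockwise until rising resistance tells you the screw has bitten and the rod is firmly clamped, but do not crank it so hard that it marks the rod, and leave the other things on the bench where they are.

Things in the scene. Friction and masses are not known exactly. Their poses are not given: they have to be found in the camera images.
- rod: The black steel rod, 12 mm in diameter, 232 mm long, about 0.2 kg, lying on the bench; both ends are alike. Its origin is under its middle; use rod_mid for its direction.
- rod_mid (a point): Centre of the black rod, on its axis, halfway along it; x runs along the rod (which end it points to does not matter).
- fixture: The V fixture, fixed to the bench: grey base plate 285 x 90 mm, top at 14 mm. Origin on the bench top under the plate; x runs along its two V-blocks towards the end stop, z up. Both blocks: 44 mm wide, tops at 50 mm, 90 degree groove along x, 20 mm wide at the top. Between the blocks (x = -112 to +18 mm) only the plate lies below the rod, so fingers have room there.
- front_vee (a point): Middle of the front V-block (fixture x = -134 to -112 mm), at the height of a seated rod's axis (48.5 mm above the bench). Axes as the fixture's, like those of all the fixture's points.
- rear_vee (a point): Mouth of the rear V-block, at the seated rod's axis. The block runs from here 70 mm in x. Its groove is open from above only in its first 37 mm; behind that stands the bridge, so the rod is laid in with its end 10 to 35 mm past this point (rod middle 106 to 81 mm before it) and then slid home along the grooves.
- seat (a point): Where the rod's middle is when the rod is seated in both V-blocks and home against the stop (fixture x = -26, y = 0, z = 48.5 mm).
- stop_face (a point): Centre of the end stop, the 10 mm wide round nose of a brass stop screw, 72 mm past the rear block's mouth.
- bridge (a point): Top of the boss on the bridge, on the upright clamp screw's axis (fixture x = 68, y = 0, z = 102 mm). The steel bridge is 26 mm long in x, 70 mm wide, its underside 74 mm above the bench. The screw's shoe hangs under it, 2 to 4 mm above a seated rod at the start.
- tee_handle: Dark T-handle on the clamp screw: round bar 12 mm thick, 80 mm between its 17 mm end balls, on an 11 mm spindle. Origin mid-bar on the screw axis, about 140 mm above the bench; x along the bar, z up. Grip the bar's middle from above; clockwise seen from above lowers the screw, 8 mm a turn. While it stands still the thread's drag can act either way (0.08 N m more or less).
- tee_grip (a point): Same point as the T-handle's origin. Turning takes 0.08 N m until, after 1.7 to 3.2 rad, the shoe meets a seated rod; then the torque climbs: 0.13 N m more per 100 N of clamping force, 100 N in about half a radian. Firm is over 40 N (0.13 N m); 0.2 N m is a good snug; over 280 N (0.43 N m) marks the rod. Let go, it springs back a little (to 65 N if it was more) and stays.
- screw: The clamp screw's brass shoe, 33 x 14 mm, which presses on the rod from above and does not turn; it rises and sinks with the screw. Its origin is not on the shoe but at the T-handle's origin.
- hex_key: Bystander, not to be disturbed: bent black hexagon key, 108 mm. Origin under its middle.
- spanner: Bystander, not to be disturbed: double open-ended spanner, 191 mm. Origin under its middle.
- shell_mill: Bystander, not to be disturbed: brown standing shell mill, 39 mm across, 46 mm high. Origin under its middle.
- sleeve: Bystander, not to be disturbed: brown taper sleeve, 142 mm. Origin under its middle.
- strap: Bystander, not to be disturbed: tan clamp strap with two holes, 76 x 27 x 14 mm. Origin under its middle.
- punch: Bystander, not to be disturbed: dark centre punch, 100 mm. Origin under its middle.
- step_block: Bystander, not to be disturbed: dark step block, 48 x 66 x 40 mm. Origin under its middle.

How it is judged:
On the way, in this order (a step that is already met when the one before it is completed fails the run):
1. the rod lies in both V-blocks with its end home against the stop (within 2.5 mm), let go of, not yet clamped (x of rod_mid in the frame of fixture between -0.0285 and -0.0235 m and y of rod_mid in the frame of fixture between -0.002 and 0.002 m and z of rod_mid in the frame of fixture between 0.0455 and 0.0505 m and angle between the x axis of rod_mid and the x axis of fixture, either way round below 0.02 rad and contact force between the fingers and rod below 0.2 N), for 0.2 s.
2. the clamp screw presses on the rod with at least 40 N (x of rod_mid in the frame of fixture between -0.0285 and -0.0235 m and y of rod_mid in the frame of fixture between -0.002 and 0.002 m and z of rod_mid in the frame of fixture between 0.0455 and 0.0505 m and angle between the x axis of rod_mid and the x axis of fixture, either way round below 0.02 rad and contact force between screw and rod above 40 N), for 0.3 s.
At the end, for the whole second after the job is handed in: The rod lies in both V-blocks (within 2 mm sideways and in height, 0.02 rad in line), its end within 2.5 mm of the stop, at rest, and the clamp screw presses on it with 40 to 280 N (all of step 2 and contact force between screw and rod below 280 N and linear speed of rod below 0.01 m/s); the robot touches nothing.
It fails at once if the clamp screw was cranked too hard: more than 280 N marks the rod (contact force between screw and rod above 280 N).
It fails at once if a bystander (hexagon key, spanner, shell mill, taper sleeve, clamp strap, centre punch or step block) was moved more than 30 mm (distance of any of hex_key, spanner, shell_mill, sleeve, strap, punch, step_block from where it was at the start of the episode above 0.03 m).
It also fails if it takes over 72 s, if anything falls off the work surface, if the arm or the gripper's body presses on something with over 40 N, if the wrist force passes 120 N, or if a joint passes its speed limit or range.

## Working session

There is one attempt and no reset: what is moved stays moved. The work goes in short steps, Python scripts to look and compute and a tool call to move; the robot and the scene stay as the last step left them, time stands still between calls to the robot, and variables do not carry over. Pictures are saved under pics/ and viewed, and the job is handed in when it is done.

Besides the shell and the picture viewer there is one more tool, called after ">>>" as name(argument=value, ...) on one line, values as JSON. play_rows: Moves the arm, as the interface text tells. Its arguments: {"type":"object","properties":{"slide":{"type":"array"},"delta_rot":{"type":"array"},"hand":{"type":"number"},"force":{"type":"number"}},"required":["slide","delta_rot"]}

```bash
ls; mkdir -p pics; cat > h.py <<'E'
from workcell import *
import numpy as np, cv2
from scipy.spatial.transform import Rotation as R
def K(p):
    h=p["image"].shape[0]; f=h/2/np.tan(np.radians(p["fovy"])/2); return f
def T_of(p,s=None):
    if "world_from_camera" in p: return np.array(p["world_from_camera"])
    T=np.eye(4);T[:3,:3]=R.from_rotvec(s["tcp_rot"]).as_matrix();T[:3,3]=s["tool_pos"]
    return T@np.array(p["hand_eye"])
def ray(p,uv,s=None):
    f=K(p);pt=np.array([[uv]],float)
    n=cv2.undistortPoints(pt,np.array([[f,0,p["cx"]],[0,f,p["cy"]],[0,0,1.]]),np.array([p["k1"],0,0,0.]))[0,0]
    T=T_of(p,s); d=T[:3,:3]@np.array([n[0],-n[1],-1.]); return T[:3,3],d
def atz(p,uv,z,s=None):
    o,d=ray(p,uv,s); return o+d*(z-o[2])/d[2]
def atd(p,uv,s=None):
    o,d=ray(p,uv,s); u,v=np.round(uv).astype(int); return o+d*p["depth"][v,u]
def proj(p,X,s=None):
    f=K(p);T=T_of(p,s);c=np.linalg.inv(T)@np.append(X,1);x=c[0]/-c[2];y=-c[1]/-c[2];r2=x*x+y*y;k=1+p["k1"]*r2
    return np.array([p["cx"]+f*x*k,p["cy"]+f*y*k])
def save(p,n): cv2.imwrite("pics/"+n,p["image"][:,:,::-1])
E
python3 - <<'E'
from h import *
s=read_state();print(s)
for n in ["top","side","wrist"]:
    p=read_camera(n);save(p,n+"0.png");print(n,{k:v for k,v in p.items() if k not in("image","depth")})
    if n!="wrist":
      for t in ["rod_mid","fixture","front_vee","rear_vee","seat","stop_face","bridge","tee_handle","hex_key","spanner","shell_mill","sleeve","strap","punch","step_block"]:
        r=landmark_of(t,p)
        for a in r[:1]:print(t,a["at"],round(a["conf"],2),atd(p,a["at"]).round(3))
E
```

```text
pics
{'time': 0.0, 'q': array([-1.18790380e+00,  2.64744628e-01,  1.60535398e+00, -9.71925972e-07,
        1.27370483e+00, -3.69067310e-02]), 'joint_vel': array([ 0.00068369,  0.00040288, -0.00029206, -0.00062019,  0.00138618,
        0.00046308]), 'joint_torque': array([-1.69805582e-03, -5.15121567e+01, -3.67311358e+01,  4.99153828e-05,
        1.30019942e-02,  2.02878158e-05]), 'tool_pos': array([ 0.27482318, -0.61568482,  0.21147863]), 'tcp_rot': array([-3.07051048e+00, -6.54134377e-01,  5.98781312e-04]), 'wrist_force': array([ 0.73016416, -0.06540201,  0.07594464]), 'torque': array([-0.00929025, -0.06061983, -0.01477018]), 'width': 1.0007699944127697}
top {'fovy': 42.843745348530526, 'cx': 277.02734488514517, 'cy': 208.72667503936444, 'k1': -0.10207423811043739, 'world_from_camera': array([[-0.0062912 ,  0.98889738, -0.14846679,  0.28313946],
       [-0.99974933, -0.00941031, -0.02031572, -0.03162012],
       [-0.02148728,  0.14830177,  0.98870869,  1.81666501],
       [ 0.        ,  0.        ,  0.        ,  1.        ]]), 'shot': 1}
rod_mid [175.2, 214.8] 0.71 [0.537 0.357 0.00
[... 1541 characters left out ...]
74 [ 0.359 -0.302  0.001]
sleeve [305.0, 266.1] 0.42 [ 0.521 -0.312  0.112]
strap [363.8, 329.2] 0.67 [ 0.597 -0.493  0.011]
punch [210.9, 195.6] 0.61 [ 0.48   0.434 -0.001]
step_block [305.5, 220.2] 0.72 [0.715 0.081 0.011]
wrist {'fovy': 70.1231255142555, 'cx': 282.893295526262, 'cy': 205.50933478251676, 'k1': -0.03160406146743496, 'hand_eye': array([[ 8.92122950e-04,  9.50615157e-01,  3.10370790e-01,
         7.96551225e-02],
       [ 9.99998685e-01, -4.27665888e-04, -1.56450323e-03,
        -9.65599481e-04],
       [-1.35450548e-03,  3.10371777e-01, -9.50614288e-01,
        -1.60954781e-01],
       [ 0.00000000e+00,  0.00000000e+00,  0.00000000e+00,
         1.00000000e+00]]), 'shot': 3}
```

View pics/top0.png

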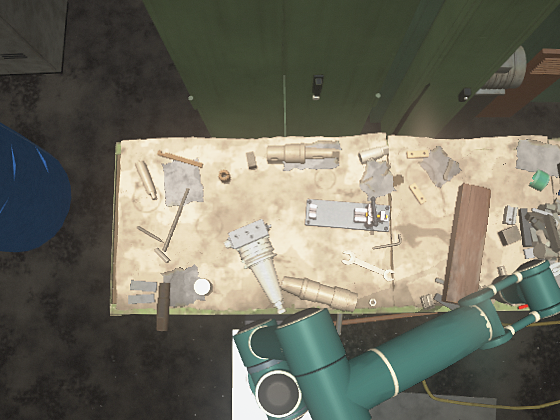

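View pics/side0.png

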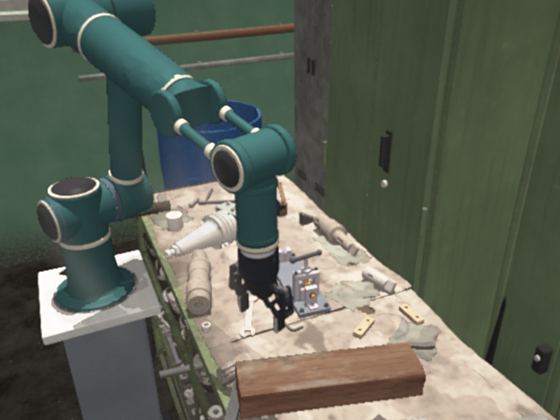

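View pics/wrist0.png

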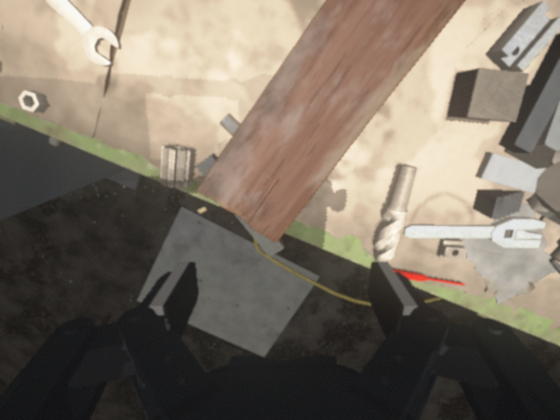

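```bash
python3 - <<'E'
from h import *
p=read_camera("top")
im=p["image"]
a=cv2.resize(im[180:270,120:270],None,fx=5,fy=5,interpolation=cv2.INTER_CUBIC)
b=cv2.resize(im[180:290,295:425],None,fx=5,fy=5,interpolation=cv2.INTER_CUBIC)
cv2.imwrite("pics/a.png",a[:,:,::-1]);cv2.imwrite("pics/b.png",b[:,:,::-1])
E
```

```text
(no output)
```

View pics/a.png

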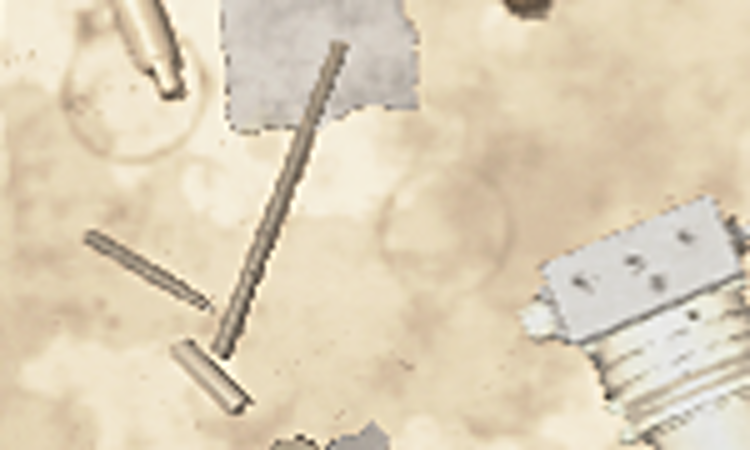

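View pics/b.png

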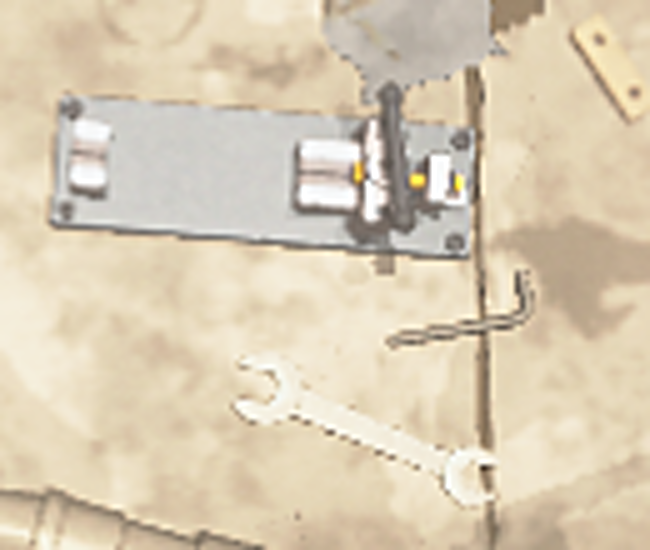

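```bash
python3 - <<'E'
from h import *
p=read_camera("top");s=read_state()
print("rod ends",atz(p,[188,189],.008).round(4),atz(p,[164.5,250.5],.008).round(4))
print("punch",atz(p,[120+88/5,180+236/5],.005).round(3),atz(p,[162,241.5],.005).round(3))
q=lambda u,v:[295+u/5,180+v/5]
for c in [(62,95),(52,226),(470,258),(476,127)]: print(atz(p,q(*c),.014).round(4))
print("bar",atz(p,q(390,92),.14).round(4),atz(p,q(403,220),.14).round(4))
print(R.from_rotvec(s["tcp_rot"]).as_matrix().round(3))
E
```

```text
rod ends [0.6267 0.3132 0.008 ] [0.4143 0.3904 0.008 ]
punch [0.495 0.487 0.005] [0.445 0.4   0.005]
[ 0.5864 -0.0985  0.014 ]
[ 0.4965 -0.0904  0.014 ]
[ 0.4719 -0.3732  0.014 ]
[ 0.5616 -0.3806  0.014 ]
bar [ 0.5652 -0.3022  0.14  ] [ 0.4833 -0.3078  0.14  ]
[[ 0.913  0.408  0.   ]
 [ 0.408 -0.913  0.   ]
 [ 0.    -0.    -1.   ]]
```

```bash
cat >> h.py <<'E'
def rotyaw(yaw):
    y=np.radians(yaw);x=np.array([np.cos(y),np.sin(y),0]);z=np.array([0,0,-1.]);return np.array([x,np.cross(z,x),z]).T
def plan(pos,yaw,s=None):
    s=s or read_state();A=R.from_rotvec(s["tcp_rot"]).as_matrix()
    sl=A.T@(np.array(pos)-s["tool_pos"])*100;dr=R.from_matrix(A.T@rotyaw(yaw)).as_rotvec()
    print("slide",sl.round(2).tolist(),"rot",dr.round(4).tolist(),"rows",np.linalg.norm(sl)/4.17,np.degrees(np.linalg.norm(dr))/7.16)
E
python3 -c "
from h import *
plan([.53,-.2,.28],85)"
```

```text
slide [40.25, -27.63, -6.72] rot [-0.0, -0.0, -1.0637] rows 11.817522211150465 8.51212069057508
```

>>> play_rows(slide=[[0,0,-6.7],[40.2,-27.6,-6.7],[40.2,-27.6,-6.7],[40.2,-27.6,-6.7],[40.2,-27.6,-6.7],[40.2,-27.6,-6.7],[40.2,-27.6,-6.7],[40.2,-27.6,-6.7],[40.2,-27.6,-6.7],[40.2,-27.6,-6.7],[40.2,-27.6,-6.7],[40.2,-27.6,-6.7]], delta_rot=[[0,0,0],[0,0,-1.064],[0,0,-1.064],[0,0,-1.064],[0,0,-1.064],[0,0,-1.064],[0,0,-1.064],[0,0,-1.064],[0,0,-1.064],[0,0,-1.064],[0,0,-1.064],[0,0,-1.064]])

```text
time: 2.75
tool_pos: [0.5148, -0.2241, 0.2787]
tcp_rot: [2.315, 2.122, 0.0]
wrist_force: [1.1, -0.6, 0.0]
width: 0.999
```

```bash
python3 -c "
from h import *
plan([.53,-.2,.28],85)"
```

```text
slide [2.54, 1.3, -0.13] rot [0.0008, 0.0004, 0.0004] rows 0.6849133622048638 0.007668492882167834
```

>>> play_rows(slide=[[2.5,1.3,0],[2.5,1.3,0],[2.5,1.3,0]], delta_rot=[[0,0,0],[0,0,0],[0,0,0]])

```text
time: 3.0
tool_pos: [0.5306, -0.1989, 0.2788]
tcp_rot: [2.311, 2.126, 0.0]
wrist_force: [0.1, 0.2, 0.0]
width: 1.0
```

```bash
python3 - <<'E'
from h import *
import pickle
s=read_state();p=read_camera("wrist");save(p,"w1.png");pickle.dump((s,p),open("w1.pkl","wb"))
print(s["tool_pos"],s["joint_vel"].round(3))
for t,z in [("front_vee",.0485),("rear_vee",.0485),("seat",.0485),("bridge",.102),("stop_face",.0485),("tee_grip",.14)]:
    for a in landmark_of(t,p)[:1]: print(t,np.round(a["at"],1),round(a["conf"],2),atz(p,a["at"],z,s).round(4),atd(p,a["at"],s).round(4))
E
```

```text
[ 0.53060342 -0.19889277  0.27882337] [-0.046 -0.002  0.009 -0.016  0.    -0.007]
front_vee [289.4 105.4] 0.8 [ 0.5456 -0.1167  0.0485] [ 0.5457 -0.1167  0.043 ]
rear_vee [282.2 210.9] 0.87 [ 0.5251 -0.2544  0.0485] [ 0.525  -0.2565  0.0427]
seat [287.1 177.6] 0.8 [ 0.5356 -0.2081  0.0485] [ 0.5355 -0.216   0.0139]
bridge [283.1 262.4] 0.79 [ 0.5221 -0.3049  0.102 ] [ 0.5226 -0.2989  0.1129]
stop_face [283.1 254. ] 0.64 [ 0.5209 -0.3207  0.0485] [ 0.5231 -0.2933  0.1016]
tee_grip [285.  279.1] 0.69 [ 0.5242 -0.3057  0.14  ] [ 0.5244 -0.3027  0.1447]
```

View pics/w1.png

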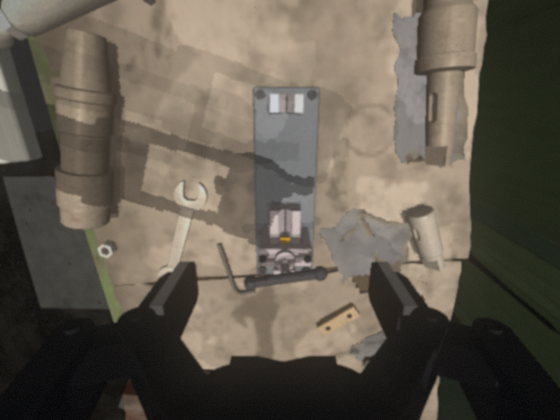

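```bash
python3 - <<'E'
from h import *
import pickle
s,p=pickle.load(open("w1.pkl","rb"))
a=cv2.resize(p["image"][75:305,230:350],None,fx=5,fy=5,interpolation=cv2.INTER_CUBIC)
cv2.imwrite("pics/w1a.png",a[:600,:,::-1]);cv2.imwrite("pics/w1b.png",a[550:,:,::-1])
E
```

```text
(no output)
```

View pics/w1a.png

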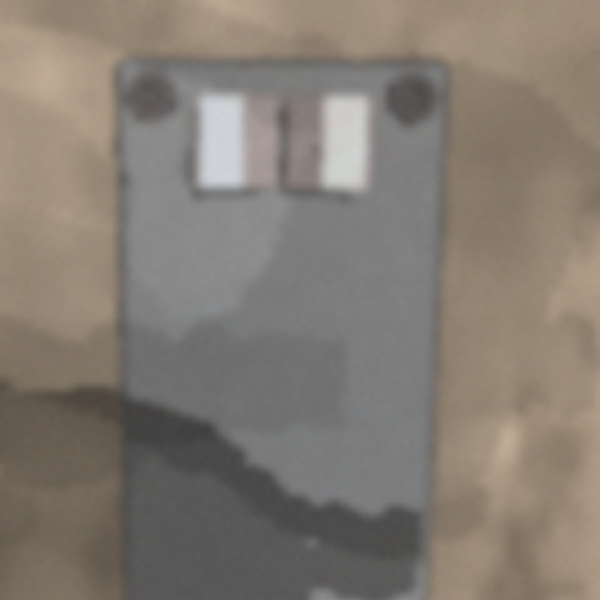

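View pics/w1b.png

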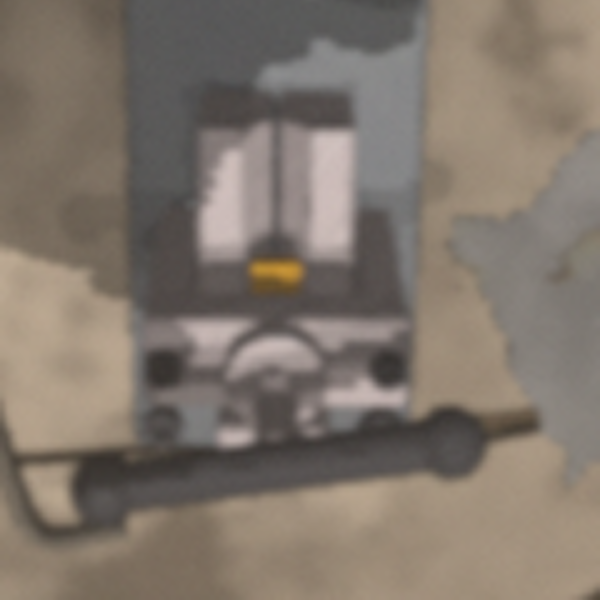

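```bash
python3 - <<'E'
from h import *
import pickle
s,p=pickle.load(open("w1.pkl","rb"))
fa=lambda u,v,z:atz(p,[230+u/5-.4,75+v/5-.4],z,s)
fb=lambda u,v,z:fa(u,v+550,z)
for n,c in dict(f_tl=fa(197,95,.05),f_tr=fa(372,95,.05),f_bl=fa(195,190,.05),f_br=fa(370,190,.05),fg0=fa(284,100,.04),fg1=fa(281,190,.04),
 r_l=fb(197,130,.05),r_r=fb(355,130,.05),rg0=fb(278,130,.04),rg1=fb(277,225,.04), r_bl=fb(198,250,.05),r_br=fb(355,250,.05),
 pl0=fa(120,65,.014),pr0=fa(447,65,.014),pl1=fb(130,300,.014),pr1=fb(415,300,.014),barL=fb(102,490,.14),barR=fb(455,443,.14)).items(): print(n,c.round(4))
E
```

```text
f_tl [ 0.5217 -0.1009  0.05  ]
f_tr [ 0.5644 -0.1044  0.05  ]
f_bl [ 0.519  -0.1231  0.05  ]
f_br [ 0.5626 -0.1267  0.05  ]
fg0 [ 0.543  -0.1034  0.04  ]
fg1 [ 0.5405 -0.1251  0.04  ]
r_l [ 0.5071 -0.252   0.05  ]
r_r [ 0.5505 -0.2556  0.05  ]
rg0 [ 0.5292 -0.2573  0.04  ]
rg1 [ 0.5266 -0.2862  0.04  ]
r_bl [ 0.5039 -0.2878  0.05  ]
r_br [ 0.5482 -0.2915  0.05  ]
pl0 [ 0.5006 -0.09    0.014 ]
pr0 [ 0.5874 -0.0972  0.014 ]
pl1 [ 0.478  -0.3187  0.014 ]
pr1 [ 0.5669 -0.3261  0.014 ]
barL [ 0.4835 -0.307   0.14  ]
barR [ 0.5653 -0.3014  0.14  ]
```

```bash
python3 -c "
from h import *
plan([.53,.35,.22],160)"
```

```text
slide [54.94, -4.83, 5.84] rot [0.0002, 0.0008, -1.3106] rows 13.29992784235164 10.48731161243946
```

>>> play_rows(slide=[[54.9,-4.8,0],[54.9,-4.8,0],[54.9,-4.8,0],[54.9,-4.8,0],[54.9,-4.8,0],[54.9,-4.8,0],[54.9,-4.8,0],[54.9,-4.8,0],[54.9,-4.8,0],[54.9,-4.8,5.8],[54.9,-4.8,5.8],[54.9,-4.8,5.8]], delta_rot=[[0,0,-1.31],[0,0,-1.31],[0,0,-1.31],[0,0,-1.31],[0,0,-1.31],[0,0,-1.31],[0,0,-1.31],[0,0,-1.31],[0,0,-1.31],[0,0,-1.31],[0,0,-1.31],[0,0,-1.31]])

```text
time: 4.35
tool_pos: [0.5306, 0.2946, 0.2392]
tcp_rot: [0.544, 3.092, 0.001]
wrist_force: [-0.1, -1.0, -0.7]
width: 0.998
```

```bash
python3 -c "
from h import *
plan([.53,.35,.22],160)"
```

```text
slide [1.95, 5.19, 1.92] rot [0.0006, 0.0018, 0.0009] rows 1.4065046716594893 0.01704008566965561
```

>>> play_rows(slide=[[2.0,5.2,1.9],[2.0,5.2,1.9],[2.0,5.2,1.9],[2.0,5.2,1.9]], delta_rot=[[0,0,0],[0,0,0],[0,0,0],[0,0,0]])

```text
time: 4.68
tool_pos: [0.5294, 0.3499, 0.2194]
tcp_rot: [0.542, 3.093, -0.003]
wrist_force: [0.6, -0.2, 1.2]
width: 0.998
```

```bash
python3 - <<'E'
from h import *
import pickle
s=read_state();p=read_camera("wrist");save(p,"w2.png");pickle.dump((s,p),open("w2.pkl","wb"))
print(s["tool_pos"],s["joint_vel"].round(3),s["wrist_force"],s["torque"])
for a in landmark_of("rod_mid",p)[:2]: print(np.round(a["at"],1),round(a["conf"],2),atz(p,a["at"],.006,s).round(4),atd(p,a["at"],s).round(4))
E
```

```text
[0.52937926 0.34994094 0.21938361] [-0.032 -0.032  0.    -0.008  0.005 -0.002] [ 0.6044036  -0.16248549  1.18001441] [-0.04440964  0.02214185  0.00978512]
[286.3 167.7] 0.79 [0.5236 0.3567 0.006 ] [0.5226 0.357  0.0115]
[175.4 340.2] 0.66 [0.7215 0.1017 0.006 ] [0.503  0.3275 0.3117]
```

View pics/w2.png

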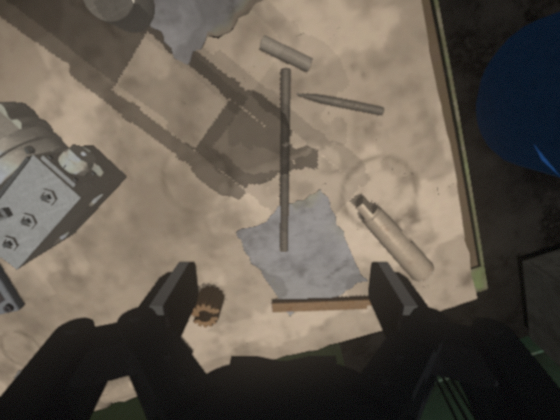

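```bash
python3 - <<'E'
from h import *
import pickle
s,p=pickle.load(open("w2.pkl","rb"))
g=p["image"].astype(int).sum(2)
for v in [80,110,140,170,200,230,245]: print(v,g[v,275:297])
a=atz(p,[286,68.5],.006,s);b=atz(p,[284,251],.006,s)
print(a,b,np.linalg.norm(a-b),(a+b)/2,np.degrees(np.arctan2(*(a-b)[1::-1])))
E
```

```text
80 [376 375 378 365 326 266 228 239 260 281 301 293 283 260 243 269 327 361
 375 372 371 373]
110 [208 209 212 205 207 193 193 206 228 248 254 247 233 217 242 321 377 404
 414 429 427 433]
140 [260 262 262 260 237 197 177 179 182 186 193 178 179 197 273 360 408 420
 421 425 427 433]
170 [303 297 293 288 264 210 184 177 185 182 182 181 178 193 244 303 363 405
 430 435 425 420]
200 [460 464 461 440 361 275 240 249 262 273 270 258 249 290 383 437 449 450
 435 429 408 381]
230 [397 407 406 387 330 270 251 261 264 273 266 254 282 350 405 419 425 427
 429 430 429 428]
245 [432 430 426 406 336 272 263 281 297 301 297 278 290 361 403 425 432 432
 435 439 441 443]
[0.41456277 0.39527966 0.006     ] [0.63252404 0.31450413 0.006     ] 0.2324474181781894 [0.5235434 0.3548919 0.006    ] 159.66550529912715
```

```bash
python3 -c "
from h import *
plan([.5235,.3549,.012],159.7)"
```

```text
slide [0.9, 0.32, 20.88] rot [0.0005, 0.0027, 0.0049] rows 5.012851722982978 0.045265577437811455
```

>>> play_rows(slide=[[0.9,0.3,8],[0.9,0.3,12],[0.9,0.3,16],[0.9,0.3,18.5],[0.9,0.3,20],[0.9,0.3,20.8],[0.9,0.3,20.8]], delta_rot=[[0,0.003,0.005],[0,0.003,0.005],[0,0.003,0.005],[0,0.003,0.005],[0,0.003,0.005],[0,0.003,0.005],[0,0.003,0.005]], hand=0.6, force=40)

```text
time: 5.37
tool_pos: [0.5217, 0.3516, 0.0103]
tcp_rot: [-0.556, -3.087, 0.006]
wrist_force: [0.4, -0.1, 0.5]
width: 0.601
```

```bash
python3 -c "
from h import *
plan([.5235,.3549,.012],159.7)"
```

```text
slide [-0.05, 0.37, -0.17] rot [-0.0045, -0.0038, -0.0021] rows 0.09832918585814664 0.04998582593114776
```

>>> play_rows(slide=[[0,0.3,-0.1],[0,0.3,-0.1]], delta_rot=[[-0.004,-0.004,0],[-0.004,-0.004,0]])

```text
time: 5.53
tool_pos: [0.5255, 0.3552, 0.0147]
tcp_rot: [0.558, 3.087, 0.005]
wrist_force: [-0.7, -1.3, 0.4]
width: 0.598
```

>>> play_rows(slide=[[0,0,0],[0,0,0],[0,0,0],[0,0,0],[0,0,0],[0,0,0],[0,0,0]], delta_rot=[[0,0,0],[0,0,0],[0,0,0],[0,0,0],[0,0,0],[0,0,0],[0,0,0]], hand=0)

```text
time: 6.12
tool_pos: [0.5253, 0.3552, 0.0145]
tcp_rot: [0.558, 3.088, 0.004]
wrist_force: [0.5, -0.3, 0.7]
width: 0.003
```

>>> play_rows(slide=[[0,0,-4],[0,0,-8],[0,0,-8],[0,0,-8]], delta_rot=[[0,0,0],[0,0,0],[0,0,0],[0,0,0]], hand=0.6)

```text
time: 6.45
tool_pos: [0.5275, 0.3568, 0.0984]
tcp_rot: [0.556, 3.082, 0.012]
wrist_force: [0.2, 0.1, -0.8]
width: 0.564
```

```bash
python3 - <<'E'
from h import *
import pickle
s=read_state();p=read_camera("wrist");save(p,"w3.png");pickle.dump((s,p),open("w3.pkl","wb"))
print(s["tool_pos"],s["width"])
for a in landmark_of("rod_mid",p)[:2]: print(np.round(a["at"],1),round(a["conf"],2),atz(p,a["at"],.006,s).round(4),atd(p,a["at"],s).round(4))
E
```

```text
[0.52749849 0.35677151 0.09841783] 0.5641816472393539
[274.4 196. ] 0.6 [0.5203 0.3529 0.006 ] [0.5188 0.3536 0.0116]
```

View pics/w3.png

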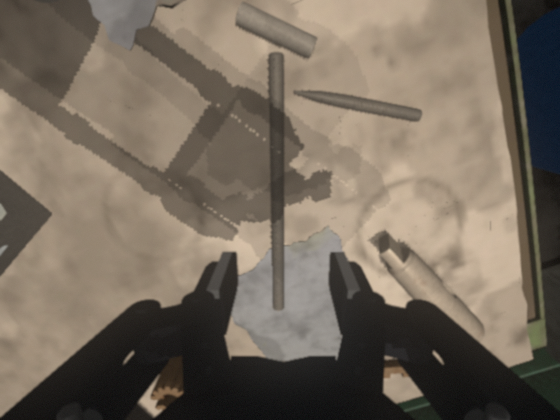

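```bash
python3 - <<'E'
from h import *
import pickle
s,p=pickle.load(open("w3.pkl","rb"))
a=atz(p,[276.3,54],.006,s);b=atz(p,[278,309.5],.006,s)
print(a,b,np.linalg.norm(a-b),(a+b)/2,np.degrees(np.arctan2(*(a-b)[1::-1])))
A=R.from_rotvec(s["tcp_rot"]).as_matrix();print(A.round(4))
for X in (a,b,(a+b)/2): print("in tool mm",(A.T@(X-s["tool_pos"])*1000).round(1))
for i in range(2):
  s=read_state();print(s["tool_pos"].round(4),s["tcp_rot"].round(4),s["joint_vel"].round(3))
plan([.5235,.3549,.012],159.7)
E
```

```text
[0.41455937 0.39488647 0.006     ] [0.63367736 0.31344632 0.006     ] 0.23376311169457395 [0.52411836 0.35416639 0.006     ] 159.61127954858486
[[-0.9368  0.3496  0.0106]
 [ 0.3497  0.9369  0.0059]
 [-0.0079  0.0093 -0.9999]]
in tool mm [119.9  -4.6  91.4]
in tool mm [-113.9   -4.3   93.3]
in tool mm [ 3.  -4.5 92.4]
[0.5245 0.3549 0.0942] [0.5575 3.0881 0.0038] [ 0.002  0.021  0.028  0.    -0.    -0.   ]
[0.5245 0.3549 0.0942] [0.5575 3.0881 0.0038] [ 0.002  0.021  0.028  0.    -0.    -0.   ]
slide [0.12, -0.06, 8.22] rot [0.003, 0.0031, -0.0029] rows 1.9714193926436576 0.04201131127832823
```

>>> play_rows(slide=[[0.1,0,4],[0.1,0,6],[0.1,0,7.2],[0.1,0,7.8],[0.1,0,7.8],[0.1,0,7.8],[0.1,0,7.8]], delta_rot=[[0.003,0.003,-0.003],[0.003,0.003,-0.003],[0.003,0.003,-0.003],[0.003,0.003,-0.003],[0.003,0.003,-0.003],[0.003,0.003,-0.003],[0.003,0.003,-0.003]])

```text
time: 7.13
tool_pos: [0.5249, 0.356, 0.0174]
tcp_rot: [0.553, 3.091, 0.002]
wrist_force: [0.7, 0.8, 0.5]
width: 0.6
```

```bash
python3 -c "
from h import *
print(read_state()['joint_vel'].round(3));plan([.5235,.3547,.010],159.7)"
```

```text
[ 0.001 -0.012 -0.006 -0.001  0.    -0.   ]
slide [0.09, -0.17, 0.74] rot [0.0017, 0.0014, 0.0] rows 0.18430748408682673 0.017777495654244947
```

>>> play_rows(slide=[[0.1,-0.1,0.4],[0.1,-0.1,0.7],[0.1,-0.1,0.7],[0.1,-0.1,0.7]], delta_rot=[[0,0,0],[0,0,0],[0,0,0],[0,0,0]])

```text
time: 7.47
tool_pos: [0.5237, 0.3555, 0.0107]
tcp_rot: [0.553, 3.091, 0.003]
wrist_force: [-0.6, 0.6, 0.4]
width: 0.601
```

```bash
python3 -c "
from h import *
print(read_state()['joint_vel'].round(3));plan([.5235,.3547,.010],159.7)"
```

```text
[ 0.     0.001 -0.002 -0.003 -0.    -0.   ]
slide [-0.01, -0.08, 0.07] rot [0.002, 0.0016, 0.0] rows 0.02543553275111804 0.020353544696736097
```

>>> play_rows(slide=[[0,0,0.1],[0,0,0.1],[0,0,0.1],[0,0,0.1],[0,0,0.1],[0,0,0.1],[0,0,0.1]], delta_rot=[[0,0,0],[0,0,0],[0,0,0],[0,0,0],[0,0,0],[0,0,0],[0,0,0]], hand=0, force=60)

```text
time: 8.05
tool_pos: [0.5237, 0.3555, 0.0097]
tcp_rot: [0.553, 3.091, 0.003]
wrist_force: [-0.7, 0.1, 0.2]
width: -0.001
```

```bash
python3 - <<'E'
from h import *
import pickle
s=read_state();p=read_camera("wrist");save(p,"w4.png");pickle.dump((s,p),open("w4.pkl","wb"))
print(s["tool_pos"],s["width"])
E
```

```text
[0.52372886 0.35549618 0.00971413] -0.0013191917632172552
```

View pics/w4.png

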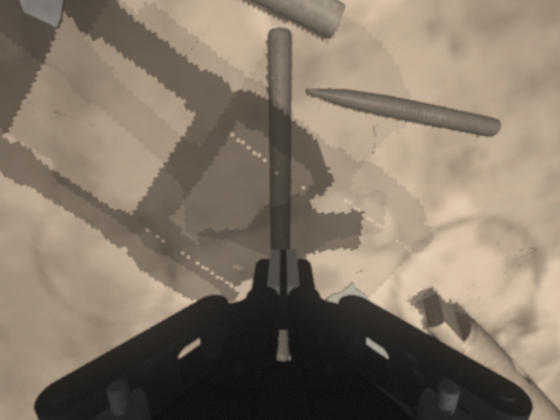

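```bash
python3 - <<'E'
from h import *
import pickle
s,p=pickle.load(open("w4.pkl","rb"))
for v in (240,246,252,256,262,270,285,300):
  print(v,[ (u,*(atd(p,[u,v],s)*1000).round(0)) for u in (272,276,280,284,288,294)])
s0,p0=pickle.load(open("w1.pkl","rb"))
A=R.from_rotvec(s["tcp_rot"]).as_matrix()
for u,v in [(274,250),(274,255),(284,255),(292,255),(274,265),(284,265),(284,280),(292,265)]: print(u,v,(A.T@(atd(p,[u,v],s)-s["tool_pos"])*1000).round(1))
a=cv2.resize(p["image"][220:330,220:350],None,fx=5,fy=5,interpolation=cv2.INTER_CUBIC)
cv2.imwrite("pics/w4a.png",cv2.convertScaleAbs(a[:,:,::-1],alpha=2))
E
```

```text
240 [(272, np.float64(516.0), np.float64(352.0), np.float64(10.0)), (276, np.float64(515.0), np.float64(355.0), np.float64(13.0)), (280, np.float64(516.0), np.float64(357.0), np.float64(12.0)), (284, np.float64(518.0), np.float64(359.0), np.float64(11.0)), (288, np.float64(520.0), np.float64(361.0), np.float64(8.0)), (294, np.float64(526.0), np.float64(363.0), np.float64(-3.0))]
246 [(272, np.float64(520.0), np.float64(351.0), np.float64(10.0)), (276, np.float64(519.0), np.float64(353.0), np.float64(12.0)), (280, np.float64(520.0), np.float64(356.0), np.float64(11.0)), (284, np.float64(521.0), np.float64(358.0), np.float64(11.0)), (288, np.float64(522.0), np.float64(360.0), np.float64(11.0)), (294, np.float64(529.0), np.float64(362.0), np.float64(-1.0))]
252 [(272, np.float64(511.0), np.float64(355.0), np.float64(35.0)), (276, np.float64(512.0), np.float64(357.0), np.float64(36.0)), (280, np.float64(512.0), np.float64(359.0), np.float64(36.0)), (284, np.float64(513.0), np.float64(361.0), np.float64(36.0)), (288, np.float64(514.0), np.float64(362.0), np.float64(36.0)), (294, np.float6
[... 1486 characters left out ...]
t64(362.0), np.float64(65.0)), (294, np.float64(515.0), np.float64(364.0), np.float64(64.0))]
300 [(272, np.float64(511.0), np.float64(356.0), np.float64(75.0)), (276, np.float64(511.0), np.float64(358.0), np.float64(77.0)), (280, np.float64(520.0), np.float64(356.0), np.float64(65.0)), (284, np.float64(520.0), np.float64(358.0), np.float64(65.0)), (288, np.float64(514.0), np.float64(362.0), np.float64(75.0)), (294, np.float64(513.0), np.float64(364.0), np.float64(76.0))]
274 250 [ 11.8  -3.9 -24.1]
274 255 [ 11.3  -3.7 -28.6]
284 255 [ 11.8   1.2 -29.5]
292 255 [ 11.9   5.1 -29.7]
274 265 [ 11.2  -3.5 -38.4]
284 265 [ 11.1   1.2 -38.2]
284 280 [ 11.9   1.1 -52. ]
292 265 [ 11.8   4.8 -39.3]
```

View pics/w4a.png

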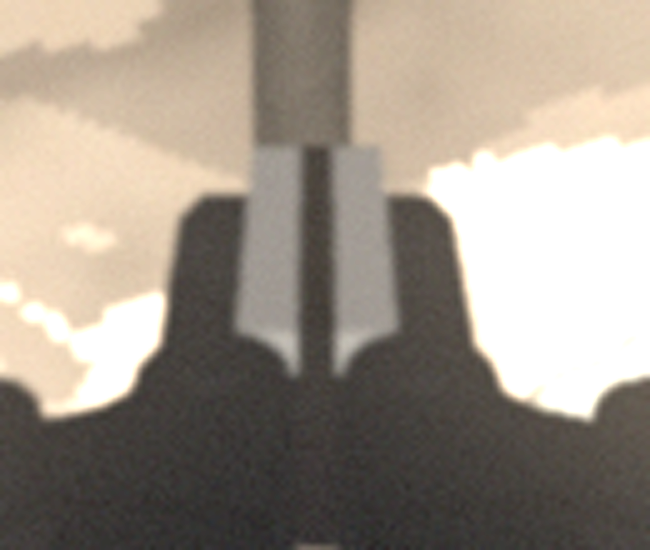

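```bash
python3 - <<'E'
from h import *
s=read_state();p=read_camera("side");save(p,"s4.png")
for dz in (-.024,0,.008):
  X=s["tool_pos"]-np.array([0,0,dz]);print(dz,X,proj(p,X))
u,v=proj(p,s["tool_pos"]).astype(int)
a=cv2.resize(p["image"][v-50:v+30,u-50:u+50],None,fx=7,fy=7,interpolation=cv2.INTER_CUBIC);cv2.imwrite("pics/s4a.png",a[:,:,::-1]);print(u,v)
np.set_printoptions(linewidth=200)
for vv in range(v-24,v+12,2): print(vv,[int(atd(p,[uu,vv])[2]*1000) for uu in range(u-16,u+17,2)])
E
```

```text
-0.024 [0.52370767 0.35548985 0.03367215] [227.56208684 193.51740128]
0 [0.52370767 0.35548985 0.00967215] [227.97251632 199.23480964]
0.008 [0.52370767 0.35548985 0.00167215] [228.10810919 201.12603249]
227 199
175 [-203, -211, -214, -211, -222, -211, 116, 126, 132, 120, 114, -229, -233, -235, -8, -2, -3]
177 [-221, -218, -225, -218, -221, -219, 111, 125, 125, 116, 108, -7, -11, -8, -3, 2, -3]
179 [-232, -233, -236, -1, -3, -8, 122, 121, 122, 116, 100, -4, 0, -2, -3, -2, -3]
181 [-4, -8, -4, -3, -7, -3, 110, 109, 114, 108, 92, -7, -1, 0, -4, 0, -2]
183 [-7, -1, 0, -3, -1, -8, 101, 99, 97, 98, -1, -7, -3, -2, -4, 21, 28]
185 [-3, 0, -2, -5, -11, 1, -2, 87, 83, 89, 2, -2, 2, 0, 23, 23, 21]
187 [-3, 0, -1, -2, 0, -7, -1, 78, 74, 76, 0, 0, 5, -2, 10, 16, 6]
189 [12, -6, 3, 0, -5, -2, 0, 54, 57, 59, -2, -3, 0, 1, 7, 3, -2]
191 [4, 0, 0, -6, 0, -7, -2, 46, 50, 50, -5, -3, -3, -2, -4, -1, -2]
193 [5, -2, -3, -2, -1, -3, -3, 41, 49, 41, 0, -2, -2, -1, -2, -1, -1]
195 [-1, 0, -6, -2, -4, -1, -1, 2, 28, 30, -4, 0, -8, -3, 4, 0, 3]
197 [907, -3, 1, -1, -2, -6, -5, -2, 0, -3, -7, -1, -2, 0, -3, 6, 2]
199 [-6, -5, -2, -2, -4, -3, 0, 9, 15, 10, 7, 10, 10, 10, 10, 14, 10]
201 [7, 8, 11, 7, 5, 7, 7, 9, 106, 106, 6, 7, 8, 2, 6, 5, 1]
203 [-1, -5, 0, 0, 3, 104, 102, 107, 113, 109, 106, 106, 4, -6, 0, 0, 0]
205 [2, -3, 98, 103, 101, 104, 104, 105, 104, 107, 106, 104, 116, 105, 1, -2, 0]
207 [0, -1, 90, 110, 100, 102, 907, 102, 107, 106, 106, 108, 109, 105, 103, 104, 1]
209 [0, 0, 87, 96, 102, 106, 104, 107, 107, 108, 118, 113, 107, 106, 107, 110, 111]
```

View pics/s4a.png

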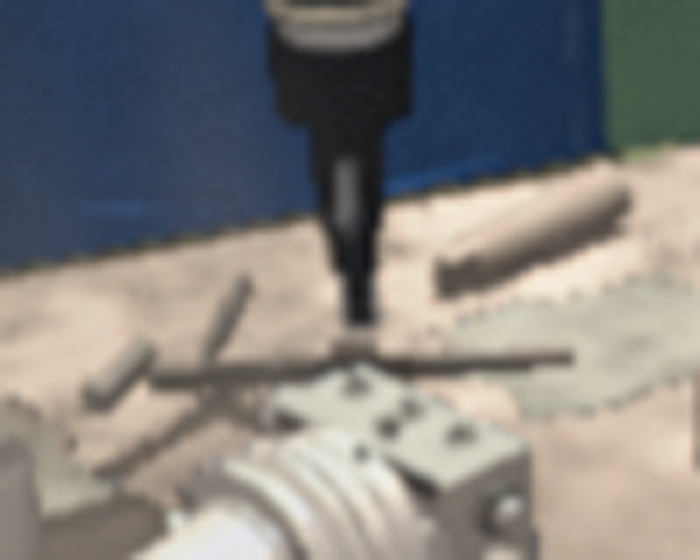

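>>> play_rows(slide=[[0,-0.1,0],[0,-0.1,0],[0,-0.1,0.5],[0,-0.1,1],[0,-0.1,1.5],[0,-0.1,2.0],[0,-0.1,2.4],[0,-0.1,2.4],[0,-0.1,2.4]], delta_rot=[[0,0,0],[0,0,0],[0,0,0],[0,0,0],[0,0,0],[0,0,0],[0,0,0],[0,0,0],[0,0,0]], hand=0.4)

```text
time: 8.9
tool_pos: [0.523, 0.3543, -0.015]
tcp_rot: [0.553, 3.091, 0.001]
wrist_force: [0.4, -0.1, 0.3]
width: 0.396
```

```bash
python3 - <<'E'
from h import *
import pickle
s=read_state();p=read_camera("wrist");print(s["tool_pos"],s["wrist_force"].round(2),s["width"])
a=cv2.resize(p["image"][190:330,180:390],None,fx=3.8,fy=3.8,interpolation=cv2.INTER_CUBIC)
cv2.imwrite("pics/w5a.png",cv2.convertScaleAbs(a[:,:,::-1],alpha=1.6))
E
```

```text
[ 0.52301139  0.35432392 -0.0150127 ] [ 0.36 -0.07  0.27] 0.3959561786391246
```

View pics/w5a.png

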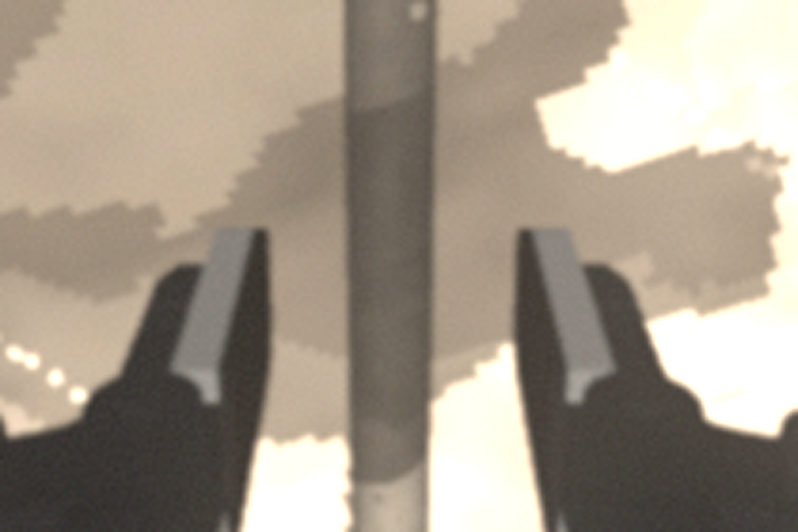

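>>> play_rows(slide=[[0,0,0.2],[0,0,0.3],[0,0,0.3],[0,0,0.3],[0,0,0.3],[0,0,0.3],[0,0,0.3],[0,0,0.3]], delta_rot=[[0,0,0],[0,0,0],[0,0,0],[0,0,0],[0,0,0],[0,0,0],[0,0,0],[0,0,0]], hand=0.0, force=50)

```text
time: 9.62
tool_pos: [0.5237, 0.3547, -0.0171]
tcp_rot: [0.553, 3.09, 0.003]
wrist_force: [-0.6, 0.1, 3.8]
width: 0.114
```

```bash
python3 -c "
from h import *
plan([.5374,-.1614,.16],84.7)"
```

```text
slide [-19.22, -47.89, -17.79] rot [0.0031, 0.0001, 1.3091] rows 13.09025483717053 10.475343456254478
```

>>> play_rows(slide=[[0,0,-3],[0,0,-7],[0,0,-11],[0,0,-15],[0,0,-17.8],[-1.2,-3,-17.8],[-2.4,-6,-17.8],[-3.6,-9,-17.8],[-4.8,-12,-17.8],[-6.2,-15.5,-17.8],[-7.6,-19,-17.8],[-9,-22.5,-17.8]], delta_rot=[[0,0,0],[0,0,0],[0,0,0],[0,0,0],[0,0,0.05],[0,0,0.13],[0,0,0.22],[0,0,0.31],[0,0,0.4],[0,0,0.49],[0,0,0.58],[0,0,0.67]])

```text
time: 10.62
tool_pos: [0.5284, 0.1105, 0.1593]
tcp_rot: [1.545, 2.736, 0.002]
wrist_force: [1.3, -0.1, -1.9]
width: 0.112
```

```bash
python3 -c "
from h import *
print(read_state()['width']);plan([.5374,-.1614,.16],84.7)"
```

```text
0.11220484389071021
slide [-23.75, -13.27, -0.1] rot [0.0009, -0.0009, 0.6352] rows 6.524843805906087 5.083377045699259
```

>>> play_rows(slide=[[-3.2,-1.8,0],[-6.6,-3.7,0],[-10,-5.6,0],[-13.4,-7.5,0],[-16.8,-9.4,0],[-20,-11.2,0],[-22.5,-12.6,0],[-23.8,-13.3,0],[-23.8,-13.3,0],[-23.8,-13.3,0],[-23.8,-13.3,0],[-23.8,-13.3,0]], delta_rot=[[0,0,0.08],[0,0,0.17],[0,0,0.26],[0,0,0.35],[0,0,0.44],[0,0,0.53],[0,0,0.6],[0,0,0.635],[0,0,0.635],[0,0,0.635],[0,0,0.635],[0,0,0.635]])

```text
time: 11.62
tool_pos: [0.5371, -0.1604, 0.1586]
tcp_rot: [-2.318, -2.118, -0.002]
wrist_force: [-0.7, 0.4, -1.8]
width: 0.116
```

```bash
python3 - <<'E'
from h import *
import pickle
s=read_state();print(s['joint_vel'].round(3),s['width'],s['wrist_force']);plan([.5374,-.1614,.055],84.7)
p=read_camera("wrist");save(p,"w6.png");pickle.dump((s,p),open("w6.pkl","wb"))
E
```

```text
[ 0.006 -0.004 -0.004 -0.005 -0.     0.001] 0.11571503904024652 [-0.65739428  0.35376899 -1.81891373]
slide [-0.12, 0.04, 10.36] rot [-0.0004, -0.0019, 0.0023] rows 2.483591391373114 0.024003852109088505
```

View pics/w6.png

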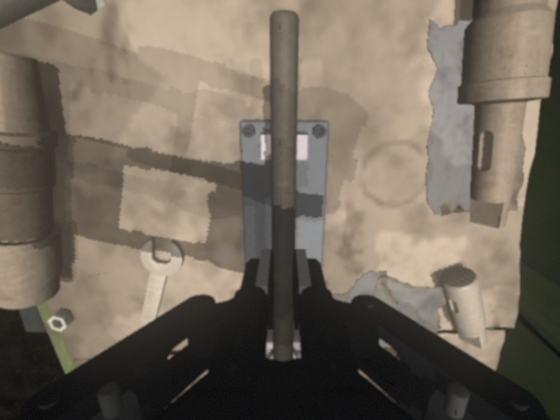

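```bash
python3 - <<'E'
from h import *
import pickle
s,p=pickle.load(open("w6.pkl","rb"))
A=R.from_rotvec(s["tcp_rot"]).as_matrix()
for v in (60,150,230): print(v,(A.T@(atd(p,[284,v],s)-s["tool_pos"])*1000).round(1))
a=atz(p,[284.5,12],.182,s);b=atz(p,[284.5,359],.182,s)
for X in(a,b): print((A.T@(X-s["tool_pos"])*1000).round(1))
print(np.linalg.norm(a-b),np.degrees(np.arctan2(*(a-b)[1::-1])))
E
```

```text
60 [ 98.8   0.1 -29.7]
150 [ 63.    0.1 -30.1]
230 [ 24.8   0.2 -28.7]
[117.7   0.2 -23.2]
[-59.3   0.7 -23.6]
0.17700665755209113 84.97558991454613
```

>>> play_rows(slide=[[-0.1,0,3],[-0.1,0,6],[-0.1,0,8],[-0.1,0,10],[-0.1,0,11.5],[-0.1,0,12.4],[-0.1,0,12.8],[-0.1,0,12.8],[-0.1,0,12.8],[-0.1,0,12.8]], delta_rot=[[0,-0.002,0.002],[0,-0.002,0.002],[0,-0.002,0.002],[0,-0.002,0.002],[0,-0.002,0.002],[0,-0.002,0.002],[0,-0.002,0.002],[0,-0.002,0.002],[0,-0.002,0.002],[0,-0.002,0.002]])

```text
time: 12.5
tool_pos: [0.5384, -0.1614, 0.0321]
tcp_rot: [2.319, 2.116, 0.001]
wrist_force: [0.5, -0.1, -1.9]
width: 0.114
```

```bash
python3 - <<'E'
from h import *
import pickle
s=read_state();print(s['joint_vel'].round(3),s['width'],s['wrist_force'],s['torque']);plan([.5374,-.1614,.0251],84.7)
p=read_camera("wrist");save(p,"w7.png");pickle.dump((s,p),open("w7.pkl","wb"))
E
```

```text
[-0.004 -0.004 -0.001  0.001 -0.002  0.001] 0.11443384763162333 [ 0.46537884 -0.09823907 -1.89236599] [-0.0583455   0.0086799   0.06986484]
slide [-0.01, -0.1, 0.7] rot [0.0023, 0.0009, 0.0008] rows 0.17008214935486227 0.020933034928795946
```

View pics/w7.png

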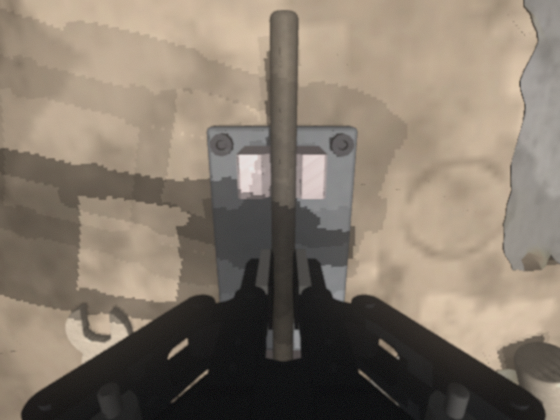

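>>> play_rows(slide=[[0,-0.1,0.2],[0,-0.1,0.4],[0,-0.1,0.6],[0,-0.1,0.7],[0,-0.1,0.7],[0,-0.1,0.7]], delta_rot=[[0.002,0,0],[0.002,0,0],[0.002,0,0],[0.002,0,0],[0.002,0,0],[0.002,0,0]])

```text
time: 13.05
tool_pos: [0.5376, -0.1615, 0.0253]
tcp_rot: [2.32, 2.116, -0.0]
wrist_force: [0.8, -0.1, -1.2]
width: 0.112
```

```bash
python3 - <<'E'
from h import *
s=read_state();print(s['tool_pos'],s['width'],s['wrist_force'],s['torque'])
p=read_camera("side")
u,v=proj(p,[.53,-.2,.05]).astype(int)
a=cv2.resize(p["image"][v-80:v+50,u-60:u+60],None,fx=4.6,fy=4.6,interpolation=cv2.INTER_CUBIC);cv2.imwrite("pics/s8.png",a[:,:,::-1])
E
```

```text
[ 0.53763594 -0.161549    0.02532382] 0.11219658426734289 [ 0.83591906 -0.13387017 -1.22975361] [-0.06311905 -0.00804924  0.04325359]
```

View pics/s8.png

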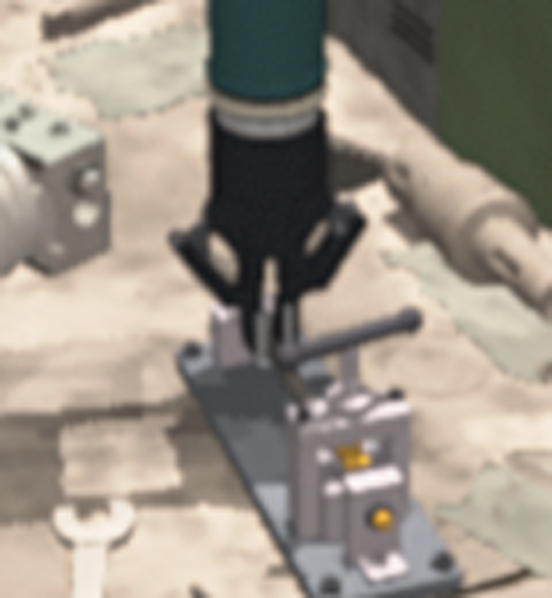

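>>> play_rows(slide=[[0,0,0.1],[0,0,0.1],[0,0,0.1]], delta_rot=[[0,0,0],[0,0,0],[0,0,0]])

```text
time: 13.35
tool_pos: [0.5377, -0.1616, 0.0252]
tcp_rot: [2.32, 2.116, -0.0]
wrist_force: [-2.4, 1.0, 5.7]
width: 0.113
```

```bash
python3 - <<'E'
from h import *
s=read_state();print(s['tool_pos'],s['width'],s['wrist_force'],s['torque'])
E
```

```text
[ 0.53768687 -0.16155756  0.02523469] 0.11305208657548428 [-2.43805843  1.0215615   5.7081544 ] [ 0.09824224  0.39867521 -0.0400518 ]
```

```bash
python3 - <<'E'
from h import *
s=read_state();A=R.from_rotvec(s["tcp_rot"]).as_matrix();print(A.round(4))
ex=np.array([-.0924,-.9957,0]);print(A.T@ex*4.8)
E
```

```text
[[ 9.180e-02  9.958e-01  6.000e-04]
 [ 9.958e-01 -9.180e-02 -1.000e-03]
 [-1.000e-03  7.000e-04 -1.000e+00]]
[-4.79989195e+00 -2.67389188e-03  4.70364801e-03]
```

>>> play_rows(slide=[[-0.4,0,0],[-0.9,0,0],[-1.4,0,0],[-1.9,0,0],[-2.4,0,0],[-2.9,0,0],[-3.4,0,0],[-3.8,0,0],[-4.2,0,0],[-4.5,0,0],[-4.5,0,0],[-4.5,0,0]], delta_rot=[[0,0,0],[0,0,0],[0,0,0],[0,0,0],[0,0,0],[0,0,0],[0,0,0],[0,0,0],[0,0,0],[0,0,0],[0,0,0],[0,0,0]])

```text
time: 14.35
tool_pos: [0.5335, -0.2072, 0.0253]
tcp_rot: [2.32, 2.116, -0.002]
wrist_force: [-1.6, 0.4, 2.5]
width: 0.114
```

```bash
python3 - <<'E'
from h import *
s=read_state();print(s['tool_pos'],s['width'],s['wrist_force'],s['torque'])
print((s['tool_pos'][:2]-[.5305,-.2361])@np.array([-.0924,-.9957]))
E
```

```text
[ 0.53345139 -0.20724193  0.02532173] 0.11439926208745688 [-1.63393347  0.38213138  2.53040219] [-0.05023827  0.32511068  0.02685246]
-0.029006691588855216
```

>>> play_rows(slide=[[-0.1,0,0],[-0.2,0,0],[-0.3,0,0],[-0.3,0,0],[-0.3,0,0]], delta_rot=[[0,0,0],[0,0,0],[0,0,0],[0,0,0],[0,0,0]])

```text
time: 14.77
tool_pos: [0.5331, -0.2101, 0.0253]
tcp_rot: [2.32, 2.116, -0.002]
wrist_force: [-0.5, 4.0, 2.9]
width: 0.114
```

```bash
python3 - <<'E'
from h import *
s=read_state();print(s['tool_pos'],s['width'],s['wrist_force'],s['torque'])
print((s['tool_pos'][:2]-[.5305,-.2361])@np.array([-.0924,-.9957]))
E
```

```text
[ 0.53313511 -0.21006582  0.02527697] 0.11389193021575184 [-0.45743072  3.99460466  2.93119115] [ 0.6811711   0.15083773 -0.11844257]
-0.026165713456399845
```

>>> play_rows(slide=[[-0.1,0,0],[-0.2,0,0],[-0.2,0,0],[-0.2,0,0]], delta_rot=[[0,0,0],[0,0,0],[0,0,0],[0,0,0]])

```text
time: 15.1
tool_pos: [0.533, -0.2118, 0.0253]
tcp_rot: [2.32, 2.116, -0.001]
wrist_force: [-0.1, 4.9, 2.5]
width: 0.111
```

```bash
python3 - <<'E'
from h import *
s=read_state();print(s['tool_pos'],s['width'],s['wrist_force'],s['torque'])
print((s['tool_pos'][:2]-[.5305,-.2361])@np.array([-.0924,-.9957]))
p=read_camera("wrist");save(p,"w9.png")
A=R.from_rotvec(s["tcp_rot"]).as_matrix()
for v in (10,12,14,16): print(v,(A.T@(atz(p,[284.5,v],.0485,s)-s["tool_pos"])*1000).round(1), p["image"][v,284])
p=read_camera("side")
u,v=proj(p,[.53,-.28,.06]).astype(int);print(u,v)
a=cv2.resize(p["image"][v-40:v+40,u-40:u+40],None,fx=7,fy=7,interpolation=cv2.INTER_CUBIC);cv2.imwrite("pics/s9.png",a[:,:,::-1])
E
```

```text
[ 0.53296915 -0.211798    0.02527986] 0.11063778883102558 [-0.12827185  4.86621373  2.54557525] [ 0.84653098  0.09562896 -0.0104324 ]
-0.024425648172130807
10 [118.3   0.2 -23.4] [122 112  99]
12 [117.6   0.2 -23.4] [121 112 100]
14 [116.9   0.2 -23.4] [128 118 106]
16 [116.2   0.2 -23.4] [134 123 110]
302 275
```

View pics/s9.png

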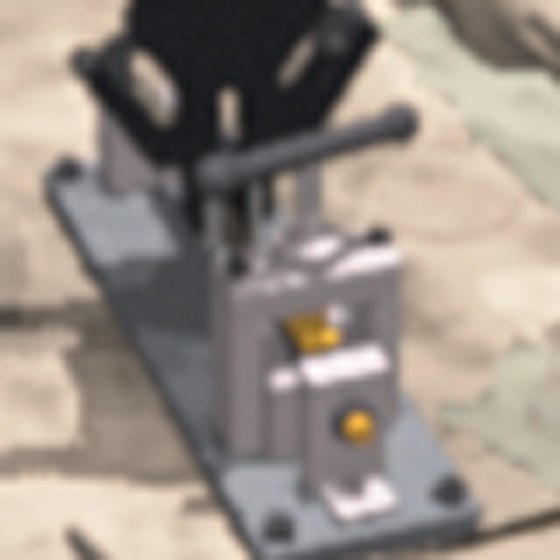

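View pics/w9.png

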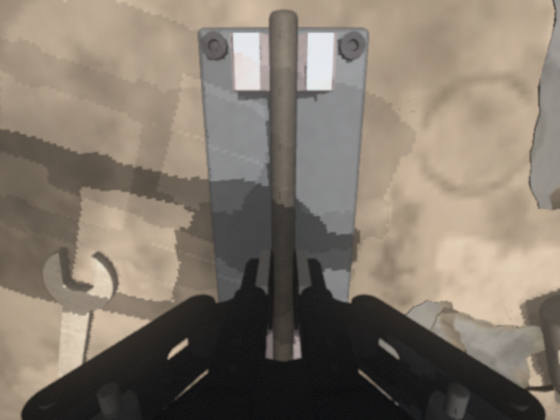

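```bash
python3 - <<'E'
from h import *
s=read_state()
p=read_camera("wrist");im=p["image"].astype(int).sum(2)
print(im[0:20,284]);print(im[22:45,245],im[22:45,320]);print(im[82:98,245],im[82:98,320])
A=R.from_rotvec(s["tcp_rot"]).as_matrix()
f=lambda u,v,z:(A.T@(atz(p,[u,v],z,s)-s["tool_pos"])*1000).round(1)
print(f(284,10,.0485),f(245,33,.05),f(320,33,.05),f(245,91,.05),f(320,91,.05))
E
```

```text
[477 479 477 478 471 478 478 477 456 399 330 316 323 335 351 357 367 370
 368 376]
[538 533 528 519 484 420 381 389 395 429 529 663 692 693 693 691 690 694
 693 696 694 696 694] [477 479 481 479 455 393 378 392 407 442 540 664 693 695 694 693 694 693
 694 693 694 694 696]
[680 679 680 678 679 677 666 597 451 315 257 255 264 269 269 281] [693 695 695 693 694 692 683 617 464 315 268 302 366 410 417 421]
[118.3   0.  -23.4] [109.6 -15.8 -24.9] [109.7  14.7 -24.9] [ 87.4 -16.6 -24.8] [ 87.4  15.5 -24.8]
```

>>> play_rows(slide=[[-0.1,0,0],[-0.2,0,0],[-0.2,0,0],[-0.2,0,0]], delta_rot=[[0,0,0],[0,0,0],[0,0,0],[0,0,0]])

```text
time: 15.58
tool_pos: [0.5329, -0.212, 0.0253]
tcp_rot: [-2.321, -2.116, -0.002]
wrist_force: [0.5, 9.9, 3.9]
width: 0.114
```

```bash
python3 - <<'E'
from h import *
s=read_state();print(s['tool_pos'],s['width'],s['wrist_force'],s['torque'])
print((s['tool_pos'][:2]-[.5305,-.2361])@np.array([-.0924,-.9957]))
p=read_camera("wrist");im=p["image"].astype(int).sum(2)
print(im[0:20,284]);print(im[22:45,245],im[22:45,320])
E
```

```text
[ 0.53291982 -0.21198617  0.02525269] 0.11411613383706684 [0.54737863 9.94978887 3.93339624] [ 1.64248319 -0.03471374  0.05252929]
-0.02423373634438739
[475 476 473 476 474 477 476 477 451 389 329 315 327 338 351 359 367 373
 373 376]
[537 531 529 520 485 409 372 387 414 498 620 685 692 692 691 694 694 693
 694 693 694 693 694] [480 480 479 481 452 393 370 393 424 507 633 685 694 692 693 694 693 691
 694 697 692 695 695]
```

>>> play_rows(slide=[[0,0,0],[0,0,0],[0,0,0],[0,0,0],[0,0,0],[0,0,0]], delta_rot=[[0,0,0],[0,0,0],[0,0,0],[0,0,0],[0,0,0],[0,0,0]], hand=0.4)

```text
time: 16.13
tool_pos: [0.5329, -0.2124, 0.0252]
tcp_rot: [-2.322, -2.116, -0.001]
wrist_force: [0.2, 1.0, 0.1]
width: 0.398
```

>>> play_rows(slide=[[0,0,-1],[0,0,-4],[0,0,-8],[0,0,-12],[0,0,-16],[0,0,-18],[0,0,-18],[0,0,-18],[0,0,-18]], delta_rot=[[0,0,0],[0,0,0],[0,0,0],[0,0,0],[0,0,0],[0,0,0],[0,0,0],[0,0,0],[0,0,0]])

```text
time: 16.88
tool_pos: [0.5322, -0.2124, 0.2048]
tcp_rot: [-2.321, -2.115, -0.001]
wrist_force: [-0.5, 0.1, -0.1]
width: 0.4
```

```bash
python3 - <<'E'
from h import *
import pickle
s=read_state();p=read_camera("wrist");save(p,"w10.png");pickle.dump((s,p),open("w10.pkl","wb"))
print(s["tool_pos"],s["width"],s["wrist_force"])
for t,z in [("rod_mid",.0485),("tee_grip",.14)]:
  for a in landmark_of(t,p)[:1]: print(t,np.round(a["at"],1),round(a["conf"],2),atz(p,a["at"],z,s).round(4))
E
```

```text
[ 0.53219643 -0.21239505  0.20478199] 0.40017777921002906 [-0.49150079  0.0852745  -0.10257195]
rod_mid [285.  183.1] 0.97 [ 0.5345 -0.2102  0.0485]
tee_grip [283.8 310.8] 0.83 [ 0.5242 -0.3053  0.14  ]
```

View pics/w10.png

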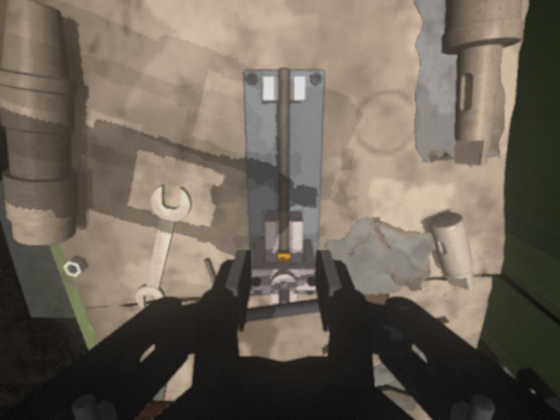

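```bash
python3 -c "
from h import *
plan([.5242,-.304,.19],183.9)"
```

```text
slide [-9.23, 0.13, 1.28] rot [-0.0007, -0.0045, -1.7317] rows 2.234297830164985 13.857349824867857
```

>>> play_rows(slide=[[-1,0,0],[-2,0,0],[-3,0,0],[-4,0,0],[-5,0,0],[-6,0,0],[-7,0,0],[-8,0,0],[-9.2,0.1,0],[-9.2,0.1,0],[-9.2,0.1,0],[-9.2,0.1,0]], delta_rot=[[0,0,-0.12],[0,0,-0.24],[0,0,-0.36],[0,0,-0.48],[0,0,-0.6],[0,0,-0.72],[0,0,-0.84],[0,0,-0.96],[0,0,-1.08],[0,0,-1.2],[0,0,-1.32],[0,0,-1.44]])

```text
time: 18.03
tool_pos: [0.523, -0.3035, 0.2007]
tcp_rot: [-0.341, -3.116, -0.006]
wrist_force: [-0.0, -0.6, -0.1]
width: 0.4
```

```bash
python3 -c "
from h import *
plan([.5242,-.304,.19],183.9)"
```

```text
slide [-0.14, -0.03, 1.07] rot [0.0039, -0.0065, -0.2864] rows 0.25760011844910913 2.292294088235443
```

>>> play_rows(slide=[[-0.1,0,1],[-0.1,0,1],[-0.1,0,1],[-0.1,0,1],[-0.1,0,1],[-0.1,0,1]], delta_rot=[[0,0,-0.12],[0.002,-0.003,-0.24],[0.004,-0.006,-0.286],[0.004,-0.006,-0.286],[0.004,-0.006,-0.286],[0.004,-0.006,-0.286]])

```text
time: 18.53
tool_pos: [0.5235, -0.3035, 0.1898]
tcp_rot: [0.104, -3.138, -0.001]
wrist_force: [-0.5, 0.6, -0.1]
width: 0.4
```

```bash
python3 - <<'E'
from h import *
import pickle
s=read_state();p=read_camera("wrist");save(p,"w11.png");pickle.dump((s,p),open("w11.pkl","wb"))
print(s["tool_pos"],s["q"].round(3))
for a in landmark_of("tee_grip",p)[:1]: print(np.round(a["at"],1),round(a["conf"],2),atz(p,a["at"],.14,s).round(4),atd(p,a["at"],s).round(4))
plan([.5242,-.304,.108],183.9)
E
```

```text
[ 0.52353404 -0.30346553  0.18978473] [-0.566  0.15   1.783 -0.     1.21  -2.203]
[283.1 220.4] 0.73 [ 0.5241 -0.3025  0.14  ] [ 0.5224 -0.3026  0.1446]
slide [-0.05, -0.04, 8.23] rot [0.0004, -0.0011, -0.0012] rows 1.973466584987477 0.013432848729699295
```

View pics/w11.png

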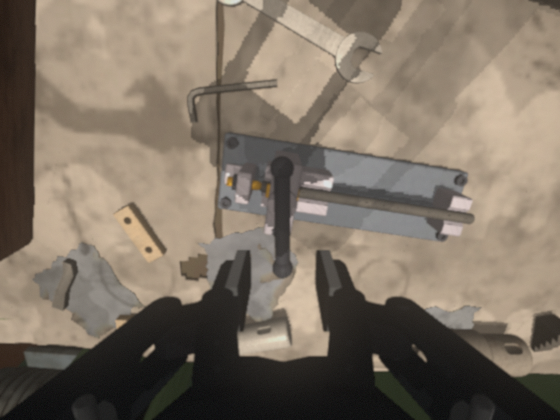

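```bash
python3 - <<'E'
from h import *
import pickle
s,p=pickle.load(open("w11.pkl","rb"))
A=R.from_rotvec(s["tcp_rot"]).as_matrix()
for uv in ([282,168],[284,268],[283,200],[283,230]):
  print((A.T@(atz(p,uv,.14,s)-s["tool_pos"])*1000).round(1),atd(p,uv,s).round(4))
E
```

```text
[39.1  0.  49.9] [ 0.4828 -0.3061  0.1482]
[-41.3   1.6  49.7] [ 0.5602 -0.2994  0.1476]
[15.3  0.8 49.8] [ 0.5062 -0.3038  0.1465]
[-8.6  0.8 49.8] [ 0.5292 -0.3022  0.1466]
```

>>> play_rows(slide=[[0,0,2],[0,0,4],[0,0,6],[0,0,7.3],[0,0,8.1],[0,0,8.1],[0,0,8.1],[0,0,8.1]], delta_rot=[[0,0,0],[0,0,0],[0,0,0],[0,0,0],[0,0,0],[0,0,0],[0,0,0],[0,0,0]])

```text
time: 19.3
tool_pos: [0.5246, -0.3042, 0.1106]
tcp_rot: [-0.105, 3.139, -0.001]
wrist_force: [0.4, 0.1, -0.6]
width: 0.4
```

```bash
python3 - <<'E'
from h import *
s=read_state();print(s["wrist_force"],s["torque"]);plan([.5242,-.304,.108],183.9)
E
```

```text
[ 0.44064317  0.08942122 -0.63741797] [0.02214352 0.04273829 0.00507052]
slide [0.04, 0.02, 0.26] rot [-0.0009, 0.0007, -0.0012] rows 0.06380057892948895 0.013574642462686711
```

>>> play_rows(slide=[[0,0.1,0],[0,0.1,0],[0,0.1,0],[0,0.1,0],[0,0.1,0],[0,0.1,0]], delta_rot=[[0,0,0],[0,0,0],[0,0,0],[0,0,0],[0,0,0],[0,0,0]], hand=0, force=40)

```text
time: 19.8
tool_pos: [0.5257, -0.3041, 0.1124]
tcp_rot: [-0.105, 3.136, -0.005]
wrist_force: [0.0, -1.5, 6.6]
width: 0.119
```

```bash
python3 - <<'E'
from h import *
s=read_state();print(s["tool_pos"],s["width"],s["q"].round(3),s["wrist_force"],s["torque"])
p=read_camera("wrist");save(p,"w12.png")
E
```

```text
[ 0.52571996 -0.30410566  0.11241247] 0.11907967143986946 [-5.650e-01  2.150e-01  1.857e+00 -1.000e-03  1.065e+00 -2.202e+00] [ 0.01237103 -1.53007026  6.6024316 ] [-0.15694179  0.068589    0.00738196]
```

View pics/w12.png

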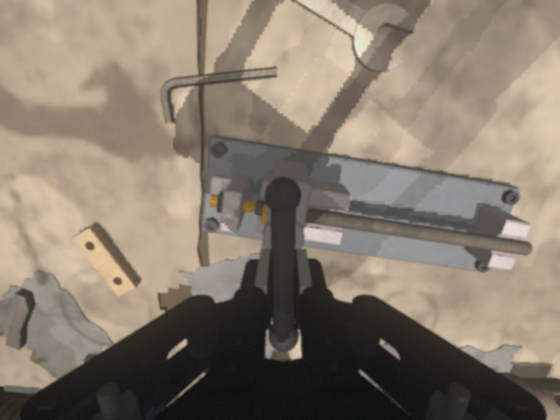

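>>> play_rows(slide=[[-0.1,0,0],[-0.1,0,0.02],[-0.1,0,0.03],[-0.1,0,0.05],[-0.1,0,0.06],[-0.1,0,0.07],[-0.1,0,0.08],[-0.1,0,0.1],[-0.1,0,0.11],[-0.1,0,0.12],[-0.1,0,0.13],[-0.1,0,0.13]], delta_rot=[[0,0,0.1],[0,0,0.2],[0,0,0.3],[0,0,0.4],[0,0,0.5],[0,0,0.6],[0,0,0.7],[0,0,0.8],[0,0,0.9],[0,0,1.0],[0,0,1.0],[0,0,1.0]])

```text
time: 20.85
tool_pos: [0.5252, -0.3052, 0.1112]
tcp_rot: [1.412, 2.803, -0.006]
wrist_force: [-4.2, -3.7, 1.4]
width: 0.12
```

```bash
cat > st.py <<'E'
from h import *
s=read_state();A=R.from_rotvec(s["tcp_rot"]).as_matrix()
print(s["time"],s["tool_pos"].round(4),"w",s["width"].round(3),"q6",s["q"][5].round(3),"yaw",np.arctan2(A[1,0],A[0,0]).round(3),"F",s["wrist_force"].round(1),"T",s["torque"].round(3),"jt6",s["joint_torque"][5].round(3),"tilt",A[:,2].round(3))
E
python3 st.py
```

```text
Traceback (most recent call last):
  File "st.py", line 3, in <module>
    print(s["time"],s["tool_pos"].round(4),"w",s["width"].round(3),"q6",s["q"][5].round(3),"yaw",np.arctan2(A[1,0],A[0,0]).round(3),"F",s["wrist_force"].round(1),"T",s["torque"].round(3),"jt6",s["joint_torque"][5].round(3),"tilt",A[:,2].round(3))
                                               ^^^^^^^^^^^^^^^^
AttributeError: 'float' object has no attribute 'round'
```

```bash
sed -i 's/s\["width"\].round(3)/round(s["width"],3)/' st.py; python3 st.py
```

```text
20.85 [ 0.5252 -0.3052  0.1112] w 0.12 q6 -1.201 yaw 2.208 F [-4.2 -3.7  1.4] T [-0.706  0.703 -0.051] jt6 0.023 tilt [ 0.001 -0.004 -1.   ]
```

>>> play_rows(slide=[[0,-0.1,0],[0,-0.1,0.02],[0,-0.1,0.04],[0,-0.1,0.05],[0,-0.1,0.06],[0,-0.1,0.06]], delta_rot=[[0,0,0.08],[0,0,0.16],[0,0,0.24],[0,0,0.32],[0,0,0.4],[0,0,0.48]])

```text
time: 21.35
tool_pos: [0.5246, -0.3055, 0.1106]
tcp_rot: [2.042, 2.383, -0.004]
wrist_force: [1.1, -0.1, 0.6]
width: 0.116
```

```bash
python3 st.py
```

```text
21.35 [ 0.5246 -0.3055  0.1106] w 0.116 q6 -0.719 yaw 1.724 F [ 1.1 -0.1  0.6] T [-0.014 -0.03   0.117] jt6 -0.892 tilt [ 0.001 -0.004 -1.   ]
```

>>> play_rows(slide=[[0,0,0],[0,0,0.02],[0,0,0.03],[0,0,0.04],[0,0,0.05]], delta_rot=[[0,0,0.08],[0,0,0.16],[0,0,0.24],[0,0,0.32],[0,0,0.4]])

```text
time: 21.77
tool_pos: [0.5241, -0.3054, 0.1101]
tcp_rot: [2.479, 1.925, -0.004]
wrist_force: [-1.9, -1.7, 1.7]
width: 0.122
```

```bash
python3 st.py
```

```text
21.7667 [ 0.5241 -0.3054  0.1101] w 0.122 q6 -0.315 yaw 1.321 F [-1.9 -1.7  1.7] T [-0.092  0.236  0.108] jt6 -0.892 tilt [ 0.    -0.004 -1.   ]
```

>>> play_rows(slide=[[0,0,0],[0,0,0.02],[0,0,0.03],[0,0,0.04]], delta_rot=[[0,0,0.08],[0,0,0.16],[0,0,0.24],[0,0,0.32]])

```text
time: 22.1
tool_pos: [0.5237, -0.3053, 0.1097]
tcp_rot: [2.757, 1.501, -0.004]
wrist_force: [-1.2, -1.1, 2.0]
width: 0.121
```

```bash
python3 st.py
```

```text
22.1 [ 0.5237 -0.3053  0.1097] w 0.121 q6 0.009 yaw 0.997 F [-1.2 -1.1  2. ] T [-0.045  0.229  0.163] jt6 -0.892 tilt [-0.001 -0.004 -1.   ]
```

>>> play_rows(slide=[[0,0,0.01],[0,0,0.02]], delta_rot=[[0,0,0.08],[0,0,0.16]])

```text
time: 22.27
tool_pos: [0.5235, -0.3052, 0.1095]
tcp_rot: [2.87, 1.27, -0.004]
wrist_force: [-0.5, 0.4, 0.8]
width: 0.119
```

```bash
python3 st.py;python3 st.py
```

```text
22.2667 [ 0.5235 -0.3052  0.1095] w 0.119 q6 0.173 yaw 0.833 F [-0.5  0.4  0.8] T [-0.031  0.078  0.121] jt6 -0.863 tilt [-0.001 -0.003 -1.   ]
22.2667 [ 0.5235 -0.3052  0.1095] w 0.119 q6 0.173 yaw 0.833 F [-0.5  0.4  0.8] T [-0.031  0.078  0.121] jt6 -0.863 tilt [-0.001 -0.003 -1.   ]
```

>>> play_rows(slide=[[0,0,0.01],[0,0,0.02]], delta_rot=[[0,0,0.08],[0,0,0.16]])

```text
time: 22.43
tool_pos: [0.5234, -0.305, 0.1092]
tcp_rot: [2.965, 1.031, -0.003]
wrist_force: [0.3, -0.4, 1.3]
width: 0.122
```

```bash
python3 st.py
```

```text
22.4333 [ 0.5234 -0.305   0.1092] w 0.122 q6 0.337 yaw 0.669 F [ 0.3 -0.4  1.3] T [-0.021  0.041  0.089] jt6 -0.861 tilt [-0.001 -0.003 -1.   ]
```

>>> play_rows(slide=[[0,0,0.01],[0,0,0.02]], delta_rot=[[0,0,0.08],[0,0,0.16]])

```text
time: 22.6
tool_pos: [0.5233, -0.3048, 0.1091]
tcp_rot: [3.039, 0.785, -0.003]
wrist_force: [0.3, -0.5, 1.2]
width: 0.123
```

```bash
python3 st.py
```

```text
22.6 [ 0.5233 -0.3048  0.1091] w 0.123 q6 0.501 yaw 0.505 F [ 0.3 -0.5  1.2] T [-0.009  0.045  0.12 ] jt6 -0.855 tilt [-0.001 -0.003 -1.   ]
```

>>> play_rows(slide=[[0,0,0.01],[0,0,0.02]], delta_rot=[[0,0,0.08],[0,0,0.16]])

```text
time: 22.77
tool_pos: [0.5232, -0.3047, 0.1089]
tcp_rot: [3.094, 0.533, -0.003]
wrist_force: [1.4, 0.0, 1.1]
width: 0.122
```

```bash
python3 st.py
```

```text
22.7667 [ 0.5232 -0.3047  0.1089] w 0.122 q6 0.665 yaw 0.341 F [1.4 0.  1.1] T [0.053 0.071 0.147] jt6 -0.838 tilt [-0.002 -0.003 -1.   ]
```

>>> play_rows(slide=[[0,0,0.01],[0,0,0.02]], delta_rot=[[0,0,0.08],[0,0,0.16]])

```text
time: 22.93
tool_pos: [0.5231, -0.3044, 0.1086]
tcp_rot: [3.127, 0.279, -0.003]
wrist_force: [0.9, 0.5, 1.2]
width: 0.119
```

```bash
python3 st.py
```

```text
22.9333 [ 0.5231 -0.3044  0.1086] w 0.119 q6 0.828 yaw 0.178 F [0.9 0.5 1.2] T [ 0.035 -0.03   0.131] jt6 -0.816 tilt [-0.002 -0.002 -1.   ]
```

>>> play_rows(slide=[[0,0,0.01],[0,0,0.02]], delta_rot=[[0,0,0.08],[0,0,0.16]])

```text
time: 23.1
tool_pos: [0.5231, -0.3042, 0.1084]
tcp_rot: [3.139, 0.022, -0.003]
wrist_force: [-0.2, -0.0, 0.7]
width: 0.123
```

```bash
python3 st.py
```

```text
23.1 [ 0.5231 -0.3042  0.1084] w 0.123 q6 0.992 yaw 0.014 F [-0.2 -0.   0.7] T [ 0.028 -0.011  0.179] jt6 -0.786 tilt [-0.002 -0.002 -1.   ]
```

>>> play_rows(slide=[[0,0,0.01],[0,0,0.02]], delta_rot=[[0,0,0.08],[0,0,0.16]])

```text
time: 23.27
tool_pos: [0.5231, -0.304, 0.1082]
tcp_rot: [3.131, -0.235, -0.003]
wrist_force: [0.9, 0.2, 1.0]
width: 0.12
```

```bash
python3 st.py
```

```text
23.2667 [ 0.5231 -0.304   0.1082] w 0.12 q6 1.156 yaw -0.15 F [0.9 0.2 1. ] T [ 0.049 -0.056  0.233] jt6 -0.75 tilt [-0.002 -0.002 -1.   ]
```

>>> play_rows(slide=[[0,0,0.01],[0,0,0.01],[0,0,0.01],[0,0,0.01],[0,0,0.01]], delta_rot=[[0,0,0.05],[0,0,0.1],[0,0,0.1],[0,0,0.1],[0,0,0.1]])

```text
time: 23.68
tool_pos: [0.5231, -0.3039, 0.1081]
tcp_rot: [3.116, -0.389, -0.002]
wrist_force: [0.2, 0.3, 0.8]
width: 0.118
```

```bash
python3 st.py
```

```text
23.6833 [ 0.5231 -0.3039  0.1081] w 0.118 q6 1.255 yaw -0.249 F [0.2 0.3 0.8] T [ 0.021 -0.033  0.061] jt6 0.068 tilt [-0.002 -0.002 -1.   ]
```

>>> play_rows(slide=[[0,0,0],[0,0,0.01]], delta_rot=[[0,0,0.05],[0,0,0.1]])

```text
time: 23.85
tool_pos: [0.5231, -0.3038, 0.108]
tcp_rot: [3.092, -0.546, -0.002]
wrist_force: [0.9, 0.5, 1.2]
width: 0.118
```

```bash
python3 st.py
```

```text
23.85 [ 0.5231 -0.3038  0.108 ] w 0.118 q6 1.356 yaw -0.35 F [0.9 0.5 1.2] T [ 0.072 -0.042  0.247] jt6 -0.434 tilt [-0.002 -0.002 -1.   ]
```

>>> play_rows(slide=[[0,0,0],[0,0,0],[0,0,0],[0,0,0]], delta_rot=[[0,0,0],[0,0,0],[0,0,0],[0,0,0]])

```text
time: 24.18
tool_pos: [0.5231, -0.3038, 0.108]
tcp_rot: [3.092, -0.544, -0.002]
wrist_force: [-0.2, -0.1, -0.1]
width: 0.121
```

>>> play_rows(slide=[[0,0,0],[0,0,0],[0,0,0],[0,0,0],[0,0,0],[0,0,0]], delta_rot=[[0,0,0],[0,0,0],[0,0,0],[0,0,0],[0,0,0],[0,0,0]], hand=0.4)

```text
time: 24.68
tool_pos: [0.5231, -0.3038, 0.1079]
tcp_rot: [3.092, -0.544, -0.002]
wrist_force: [-0.1, -0.2, -0.2]
width: 0.396
```

>>> play_rows(slide=[[0,0,-1],[0,0,-3],[0,0,-5],[0,0,-7],[0,0,-9],[0,0,-11],[0,0,-11],[0,0,-11],[0,0,-11],[0,0,-11]], delta_rot=[[0,0,0],[0,0,0],[0,0,0],[0,0,0],[0,0,0],[0,0,0],[0,0,0],[0,0,0],[0,0,0],[0,0,0]])

```text
time: 25.52
tool_pos: [0.5224, -0.303, 0.2165]
tcp_rot: [3.093, -0.544, -0.006]
wrist_force: [0.7, 0.6, 0.4]
width: 0.397
```

```bash
python3 st.py; python3 - <<'E'
from h import *
import pickle
s=read_state();p=read_camera("wrist");save(p,"w13.png");pickle.dump((s,p),open("w13.pkl","wb"))
for t,z in [("rod_mid",.0485),("tee_grip",.136)]:
  for a in landmark_of(t,p)[:1]: print(t,np.round(a["at"],1),round(a["conf"],2),atz(p,a["at"],z,s).round(4))
p=read_camera("side");save(p,"s13.png")
E
```

```text
25.5167 [ 0.5224 -0.303   0.2165] w 0.397 q6 1.354 yaw -0.348 F [0.7 0.6 0.4] T [ 0.009 -0.023  0.02 ] jt6 -0.0 tilt [-0.004 -0.    -1.   ]
rod_mid [203.5 201.6] 0.63 [ 0.5312 -0.2087  0.0485]
tee_grip [282.3 205.3] 0.83 [ 0.523  -0.3024  0.136 ]
```

View pics/w13.png

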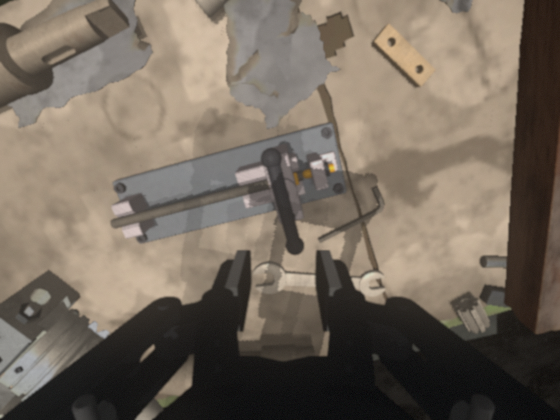

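View pics/s13.png

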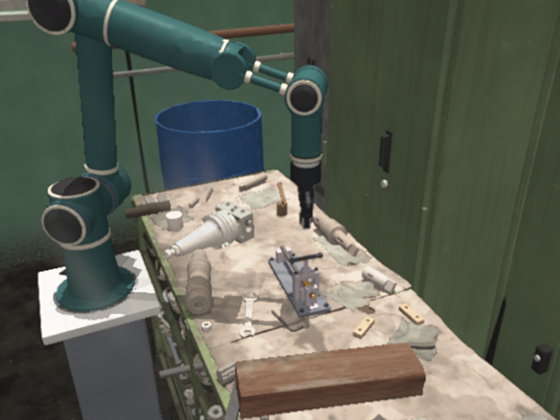

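```bash
python3 - <<'E'
from h import *
import pickle
s,p=pickle.load(open("w13.pkl","rb"))
a=atz(p,[270.5,158],.136,s);b=atz(p,[294.5,246],.136,s);d=b-a;print(a,b,np.linalg.norm(d),np.degrees(np.arctan2(d[1],d[0])))
# rod front end vs front block
e=atz(p,[113,222],.0485,s);print(e, (e[:2]-[.5305,-.2361])@np.array([-.0924,-.9957]))
for z,uv in [(.0545,[150,213]),(.0545,[235,193])]:
  X=atz(p,uv,z,s);print((X[:2]-[.5305,-.2361])@np.array([[-.0924,.9957],[-.9957,-.0924]]))
E
```

```text
[ 0.5639946  -0.30715406  0.136     ] [ 0.48348808 -0.29960567  0.136     ] 0.08085961438749083 174.64353994346564
[ 0.5449651  -0.09631573  0.0485    ] -0.1405197736469058
[-0.08967939  0.00219263]
[0.01237343 0.00014698]
```

```bash
python3 -c "
from workcell import *
print(finish_job())"
```

```text
the job is handed in; nothing more can be done
None
```

The rod is loaded, home against the stop and clamped. I handed the job in at about 26 s of the 72 s allowed; no verdict is reported.

**Loading:** I laid the rod in both V-blocks and slid it along the grooves. At the stop the tool moved only 0.2 mm on the last 2 mm push while the force doubled to about 10 N. I then let go and lifted clear.

**Clamping:** I turned the T-handle clockwise about 3.56 rad. Torque while turning rose from about 0.11 N m to 0.25 N m, which suggests roughly 115–130 N. On release the handle sprang back about 0.25 rad, which fits the stated 65 N left on the rod.

**Last checks:**
- The wrist picture shows the rod lying in both V-blocks and under the bridge.
- The gripper is clear of everything, with forces near zero.
- The other things on the bench look undisturbed in the pictures, though I did not measure them against the start.

**What failed or disagreed:**
- **Grasp:** My first two attempts closed above the rod. The fingertips sit roughly 17–23 mm behind the reported TCP, not 8 mm ahead of it. I corrected this from the wrist and side pictures.
- **Rod end:** It measured at fixture x = -140.5 mm where -142 mm was expected, which is within the calibration error.
- **Clamp force:** I inferred it from torque and spring-back; it was not measured directly.

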